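Set out the washed humidifier parts of an oxygen concentrator

ROBOT

A 6-joint arm with a two-finger parallel gripper is mounted at the origin on the work surface. World frame = base frame: x ahead of the robot, y to its left, z up, the work surface at z = 0. Lengths are in m, angles in rad, forces in N, time in s.
With the tool pointing down it reaches from about 0.425 to 0.95 m from the base axis. Payload 3.5 kg.
Tool frame: the origin (TCP) lies on the centre line of the jaws, within the pads' length; the fingertips stand 25 mm ahead of it and the grasp point (between the pads) lies 6 mm ahead of it (ctrl.tip_reach is the distance from the TCP to the fingertips, in m); z points along the fingers, x is the direction in which the jaws open and shut, and the axes are right-handed (so a half turn about z gives the same grasp; the last joint's range is limited). The gripper opens to 85 mm and grips with 20 to 120 N. Pads are 22 mm wide; open, the fingers measure 114 mm over their backs; the gripper's body (76 mm by 85 mm) begins 54 mm behind the grasp point. The pads swing forward as they close: fully open they stand 13 mm farther back than shut.
Start: joints at [1.035, 0.286, 1.577, -0, 1.279, -0.15], TCP at [0.254, 0.625, 0.256] pointing down, gripper open.
Joint ranges: [-2.77, 2.77], [-0.9, 2.22], [0.21, 2.48], [-1.53, 4.67], [0.24, 2.81], [-2.84, 2.84]. Speed limits (rad/s): [2.79, 2.79, 3.14, 3.14, 3.14, 3.14].

INTERFACE

Orientations are given as a unit quaternion [x, y, z, w].
In Python, from cell import ctrl gives the robot as it stands. The module is installed in compiled form; this text tells all that it offers.
- The arm moves only by the tool move_arm, never from a script. Its argument "deltas" is a list that holds one entry, the list of rows, each a list of 6 numbers: the shift along the tool's x, y, z as a fraction of full scale, then the turn, a rotation vector about the tool's x, y, z as a fraction of full scale. In form: [[[x, y, z, wx, wy, wz], ...]]. A call has 1 to 20 rows; each row shifts and turns the pose as measured when the row begins, along the tool's axes as they then stand; what a row does not reach is not made up. Full scale, the value 1, is 75 mm for a shift and 30 degrees for a turn. A row lasts 1/10 s, in which the tool goes at most 50 mm and 8.59 degrees, less where a joint would pass 70% of its speed; a pose out of reach is approached as far as the arm can. A call with a number of a shift or a turn outside -1 to 1 is refused whole. A call with a gripper value outside its range is refused whole. "claw" is the gripper command: -1 is shut, 1 is fully open, values between are in proportion, set as the call begins (left out, the last holds). The fingers move at their own pace and stop on an object; "force" is the grip in N (left out, the last holds). Time passes only in rows, so rows that do not move let the fingers close. It gives the time, the measured TCP pose, the force and the opening at its end, in the units of the state.
- ctrl.get_state(): the state, without advancing time (a new reading comes with each control period).
- ctrl.camera(name): name is "scene" or "side" or "wrist"; returns (picture, depth): 400x640x3 uint8, blue, green, red; 400x640 float32, m along the optical axis (not along the pixel's ray), 0 where there is no reading.
- ctrl.camera_info(name): a dict with "fovy" (degrees; the focal length in pixels is half the picture's height over the tangent of half this angle, whatever the lens; pixels are square), "cx", "cy" (the principal point, pixels), "R" (3x3) and "t" (3): a world point X has camera coordinates R X + t; the wrist camera has in their place "tool_from_camera" (4x4, takes a point from camera to tool coordinates, whose origin is the TCP and whose axes are the tool frame's). Camera axes: x right, y down, z forward; pixel columns grow to the right and rows downward; lengths in m; the calibration is good to about 2 mm. The wrist camera is an equidistant fisheye: a pixel r from the principal point sees the ray r / f radians off the axis. A picture is of the moment at which its call begins: read the wrist's pose just before it. camera_info takes no time and is no camera call.
- ctrl.sign_off(): hands the job in, once; it reports no verdict.
The state is a dict: "t": time; "qpos": joint angles; "joint_velocities": joint speeds; "tau": joint torques, N m; "tool_pos": TCP position; "ee_rot": TCP orientation; "contact_force": force on the tool from outside, world axes, zero at the start; "wrist_torque": the same for the moment, N m; "gripper_width": opening from 0.0 (shut) to 1.0 (fully open).
Only numpy, scipy, OpenCV 4.12 (cv2) and the standard library are available. Lean on these libraries where they do the work, as an engineer would, in place of code of your own. Each camera call takes 0.05 s, during which the arm holds its last target.

TASK

Set out the washed humidifier parts on the grey sheet: stand the clear jar in the middle of the blue mat and close it with the black cap, stand the clean white filter (not the dirty brown one) in the middle of the yellow mat, and stand the orange-topped diffuser stem in the middle of the sheet, midway between the two mats. The stem hangs in the green drying rack: slide it along the keyhole slot to the wide end before lifting it out. Leave the dirty filter and the flow gauge where they are, and finish with everything upright and let go.

Things in the scene. Friction and masses are not known exactly. Their poses are not given: they have to be found in the camera images.
- jar_mid (a point): Clear frosted open jar, a loose upright cylinder 62 mm across and 100 mm high, 90 g, wall 3 mm (mouth 56 mm across), floor 4 mm, thin grey band low on its side. Point: its centre, 50 mm above its foot and 50 mm below its rim; z up along its axis.
- cap_mid (a point): Black round cap, loose, upright, 56 mm high, 60 g. From below: tapered plug (10 mm high, 36 to 44 mm across) that drops into the jar's mouth; disc 66 mm across, 10 to 22 mm up, that rests on the jar's rim; knob to hold, 26 mm across, 22 to 56 mm up, steel dot on top. Point: half-way up, 28 mm above the plug's foot (18 mm above the rim when seated).
- filter_mid (a point): Clean filter cartridge, loose, white all over, upright cylinder 52 mm across and 48 mm high, 60 g. Point: its centre, 24 mm above its foot; z up along its axis.
- stem_mid (a point): Diffuser stem, loose, round, 88 mm high, 80 g. From below: brass foot 32 mm across, 16 mm high; white neck 12 mm across, to 46 mm; orange collar 54 mm across, 46 to 52 mm up; orange knob to hold, 24 mm across, 52 to 88 mm up. It starts hanging in the rack's slot, collar on the plate, foot below it. Point: half-way up, 44 mm above the foot's underside.
- rack_hole (a point): Green drying rack, fixed: level plate 80 x 140 mm, 5 mm thick, top 75 mm above the table. Keyhole slot along its y axis: 18 mm wide (neck slides, foot cannot pass), ending at +y in a square hole 44 mm wide where the foot lifts out (47 mm up clears it). Point: centre of that hole at the plate's top; y points from narrow to wide end. The stem starts 56 to 68 mm off towards -y.
- mat_blue: Blue round mat, fixed, 90 mm across, 3 mm thick, lying on the grey sheet 130 mm from the sheet's centre, at one end or the other; its top is 5 mm above the table. Origin: the centre of its underside.
- mat_yellow: Yellow round mat, fixed, of the same size, at the other end of the sheet. Origin: the centre of its underside.
- sheet: Grey work sheet, fixed, 150 mm (x) by 380 mm (y), 2 mm thick, lying on the table. Origin: the centre of its underside, which is midway between the two mats.
- used_mid (a point): Dirty filter cartridge, loose, dark brown, same shape and size as the clean one. To be left where it is. Point: its centre, 24 mm above its foot.
- gauge_mid (a point): Flow gauge, loose, lying on the table beyond the sheet: a white bar 28 x 100 mm and 26 mm high with a black knob at one end (22 mm more). To be left where it is. Point: the middle of the bar, 13 mm above the table.
Mind the look-alikes: they are no part of the job. Leave any purple look-alike of the part that bears jar_mid alone. Of the things that look like the mat_yellow, take the one that is farthest to the robot's left at the start.

How it is judged:
By the outcome, as a careful person would: the job done as asked, in the order asked, and still so for the second after the job is handed in, with the robot touching nothing.
It also fails if it takes over 109 s, if anything falls off the work surface, if the arm or the gripper's body presses on something with over 40 N, if the wrist force passes 120 N, or if a joint passes its speed limit or range.

## Working session

There is one attempt and no reset: what is moved stays moved. The work goes in short steps, Python scripts to look and compute and a tool call to move; the robot and the scene stay as the last step left them, time stands still between calls to the robot, and variables do not carry over. Pictures are saved under pics/ and viewed, and the job is handed in when it is done.

Besides the shell and the picture viewer there is one more tool, called after ">>>" in YAML: its name, and indented under it one key for each argument. move_arm: Moves the arm, as the interface text tells. Shift numbers are shares of 75 mm and turn numbers shares of 30 degrees, none past 1 either way. Its arguments: {"type":"object","properties":{"deltas":{"type":"array"},"claw":{"type":"number"},"force":{"type":"number"}},"required":["deltas"]}

```bash
mkdir -p pics; ls; python3 - <<'E'
from cell import ctrl
import cv2, numpy as np, json
s=ctrl.get_state(); print(s)
for n in ["scene","side","wrist"]:
    im,d=ctrl.camera(n); cv2.imwrite(f"pics/{n}0.png",im); np.save(f"{n}0.npy",d); print(n,ctrl.camera_info(n))
E
```

```text
pics
{'t': 0.0, 'qpos': array([ 1.03502934e+00,  2.87134486e-01,  1.57819622e+00,  1.73669945e-06,
        1.27857862e+00, -1.50007427e-01]), 'joint_velocities': array([ 0.00067453,  0.00078989, -0.00141755,  0.00098565, -0.00207164,
       -0.00018475]), 'tau': array([-3.63768131e-04, -4.05972505e+01, -2.92626518e+01, -7.78318372e-05,
        5.69152005e-03, -3.32128378e-07]), 'tool_pos': array([0.25364343, 0.62488183, 0.25495748]), 'ee_rot': array([ 8.29536498e-01,  5.58451302e-01, -1.04712190e-03,  4.95260580e-04]), 'contact_force': array([0.4077888 , 0.45195386, 0.54033762]), 'wrist_torque': array([-0.02424138,  0.01897665,  0.0173331 ]), 'gripper_width': 1.0022757910556923}
scene {'fovy': 42.68864211703983, 'cx': 306.00862767801357, 'cy': 200.8114594088585, 'R': array([[ 0.59997215,  0.80001972,  0.00136382],
       [ 0.58533136, -0.43780396, -0.68243307],
       [-0.54536283,  0.41023912, -0.73094682]]), 't': array([-0.34187937, -0.27535434,  1.73084681])}
side {'fovy': 45.530409844091956, 'cx': 307.02672002014936, 'cy': 196.35848399663328, 'R': array([[ 0.93714747, -0.34876432, -0.010866  ],
       [-0.22042867, -0.56758861, -0.79325555],
       [ 0.27049182,  0.74579261, -0.60879188]]), 't': array([-0.53157755,  0.18446632,  1.04270174])}
wrist {'fovy': 65.70646984690485, 'cx': 318.42614138877127, 'cy': 201.96295007838066, 'tool_from_camera': array([[ 9.99999779e-01,  5.68037395e-04, -3.44942259e-04,
         1.13088660e-03],
       [-4.31643342e-04,  9.49824192e-01,  3.12783981e-01,
        -8.04924756e-02],
       [ 5.05307500e-04, -3.12783763e-01,  9.49824227e-01,
        -1.17481787e-01],
       [ 0.00000000e+00,  0.00000000e+00,  0.00000000e+00,
         1.00000000e+00]])}
```

View pics/scene0.png

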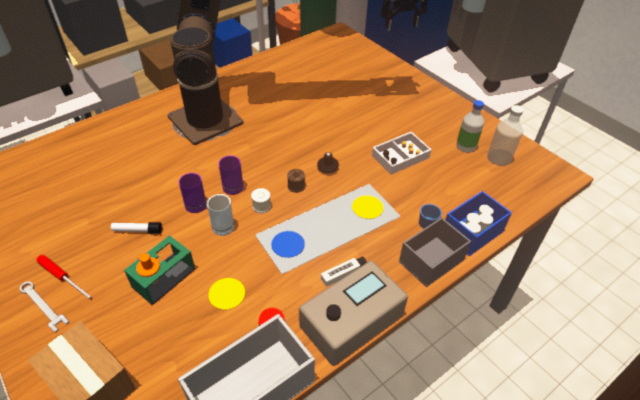

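View pics/side0.png

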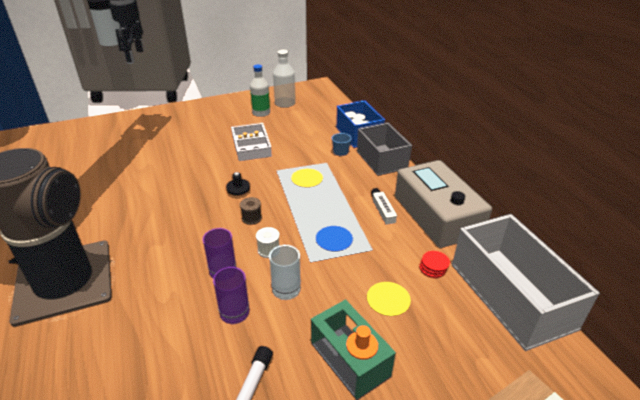

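View pics/wrist0.png

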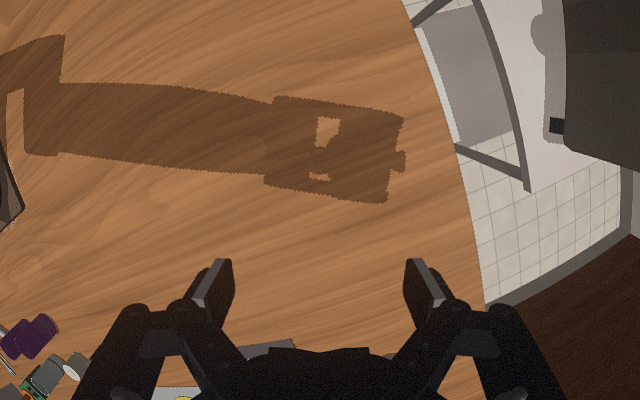

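```bash
cat > h.py <<'E'
import numpy as np, cv2
from scipy.spatial.transform import Rotation as Ro
def K(info): return 200/np.tan(np.radians(info['fovy']/2)),info['cx'],info['cy']
def ray(info,uv,z):
    f,cx,cy=K(info); uv=np.atleast_2d(uv).astype(float)
    d=np.c_[(uv[:,0]-cx)/f,(uv[:,1]-cy)/f,np.ones(len(uv))]
    R=info['R'];t=info['t'];C=-R.T@t; D=d@R
    s=(z-C[2])/D[:,2]; return C+D*s[:,None]
def proj(info,X):
    f,cx,cy=K(info); c=np.atleast_2d(X)@info['R'].T+info['t']
    return np.c_[cx+f*c[:,0]/c[:,2],cy+f*c[:,1]/c[:,2]]
def cloud(info,d):
    f,cx,cy=K(info); v,u=np.mgrid[0:d.shape[0],0:d.shape[1]]
    P=np.stack([(u-cx)/f*d,(v-cy)/f*d,d],-1)
    return (P-info['t'])@info['R']
def wcloud(info,d,pos,q):
    f,cx,cy=K(info); v,u=np.mgrid[0:d.shape[0],0:d.shape[1]]
    x=(u-cx)/f;y=(v-cy)/f;r=np.hypot(x,y)+1e-9
    k=np.tan(np.minimum(r,1.5))/r
    P=np.stack([x*k*d,y*k*d,d],-1); T=info['tool_from_camera']
    P=P@T[:3,:3].T+T[:3,3]
    return P@Ro.from_quat(q).as_matrix().T+pos
E
python3 - <<'E'
from cell import ctrl
from h import *
for n in ["scene","side"]:
    im=cv2.imread(f"pics/{n}0.png"); d=np.load(f"{n}0.npy"); i=ctrl.camera_info(n)
    P=cloud(i,d); hsv=cv2.cvtColor(im,cv2.COLOR_BGR2HSV); H,S,V=cv2.split(hsv)
    ms={'blue':(H>100)&(H<125)&(S>150)&(V>120),'yellow':(H>25)&(H<33)&(S>180)&(V>150),
        'orange':(H>8)&(H<17)&(S>225)&(V>150)&(P[...,2]>.06),'green':(H>65)&(H<90)&(S>80)&(P[...,2]>.065)&(P[...,2]<.085),
        'purple':(H>125)&(H<150)&(S>100)}
    for k,m in ms.items():
        nc,l,st,c=cv2.connectedComponentsWithStats(m.astype(np.uint8))
        for j in range(1,nc):
            if st[j,4]>60:
                p=P[l==j]; p=p[np.isfinite(p).all(1)]
                print(n,k,st[j],'mean',p.mean(0).round(4),'mid',((np.percentile(p,1,axis=0)+np.percentile(p,99,axis=0))/2).round(4),'ext',np.ptp(p,axis=0).round(3))
    cv2.imwrite(f"pics/{n}0c.png",cv2.resize(im[120:320,100:420] if n=="scene" else im[150:400,180:460],None,fx=2.4,fy=2.4,interpolation=cv2.INTER_CUBIC))
    g=(P[...,2]>.01)&(P[...,2]<.2)&(P[...,0]>.35)&(P[...,0]<1)&(np.abs(P[...,1])<.6)
    nc,l,st,c=cv2.connectedComponentsWithStats(g.astype(np.uint8))
    for j in range(1,nc):
        if st[j,4]>80:
            p=P[l==j]; t=p[p[:,2]>np.percentile(p[:,2],98)-.006]
            print(n,'obj',st[j],'lo',p.min(0).round(3),'hi',p.max(0).round(3),'topmean',t.mean(0).round(3),'col',im[l==j].mean(0).round())
E
```

```text
scene blue [216  19  32  21 405] mean [-1.0874  0.7034 -0.3713] mid [-1.1016  0.7032 -0.3748] ext [2.515 1.349 1.469]
scene blue [472 212  38  26  79] mean [0.9169 0.3356 0.0777] mid [0.9058 0.3389 0.0502] ext [0.037 0.142 0.081]
scene blue [272 232  32  25 636] mean [ 0.6081 -0.0901  0.009 ] mid [ 0.6063 -0.0885  0.0059] ext [0.748 0.511 1.078]
scene yellow [353 196  30  23 535] mean [0.6364 0.166  0.0117] mid [0.6323 0.1694 0.0063] ext [0.722 0.772 1.078]
scene yellow [209 278  36  31 872] mean [ 0.6408 -0.2975  0.0059] mid [ 0.6387 -0.297   0.0035] ext [0.716 0.305 1.083]
scene orange [140 256  15  15  75] mean [ 0.5138 -0.427   0.0926] mid [ 0.5055 -0.4249  0.0989] ext [0.045 0.03  0.042]
scene green [125 237  65  54 780] mean [ 0.5138 -0.401   0.0752] mid [ 0.508  -0.4011  0.0738] ext [0.107 0.148 0.016]
scene purple [181 182  23  26 378] mean [ 0.3563 -0.2253  0.0682] mid [ 0.3475 -0.2213  0.0635] ext [1.004 0.37  1.056]
scene obj [457 100  26  51 775] lo [0.595 0.563 0.01 ] hi [0.656 0.6   0.175] topmean [0.623 0.592 0.17 ] col [ 95. 117. 118.]
scene obj [ 373  131   59   41 1
[... 3326 characters left out ...]
.098] col [151. 155. 155.]
side obj [421 251  29  24 563] lo [ 0.742 -0.287  0.01 ] hi [ 0.805 -0.226  0.029] topmean [ 0.773 -0.258  0.025] col [ 47.  55. 229.]
side obj [238 268  12  47 203] lo [ 0.35 -0.24  0.01] hi [ 0.36  -0.196  0.102] topmean [ 0.355 -0.217  0.099] col [ 92.  59. 103.]
side obj [ 311  300   86   99 3830] lo [ 0.447 -0.48   0.01 ] hi [ 0.558 -0.325  0.118] topmean [ 0.508 -0.43   0.116] col [ 81. 121. 105.]
side obj [259 346  15  23 183] lo [ 0.35  -0.372  0.011] hi [ 0.371 -0.33   0.034] topmean [ 0.357 -0.349  0.03 ] col [38. 42. 52.]
side obj [489 370  54  30 545] lo [ 0.636 -0.6    0.096] hi [ 0.732 -0.577  0.103] topmean [ 0.693 -0.592  0.1  ] col [107. 156. 210.]
```

View pics/scene0c.png

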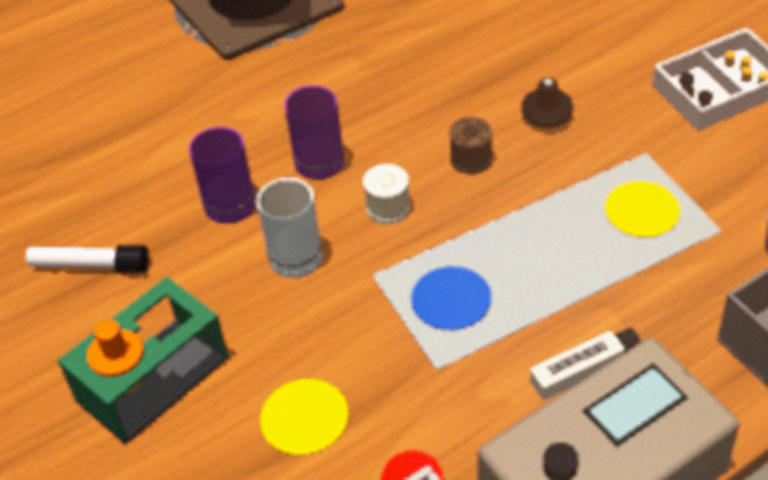

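View pics/side0c.png

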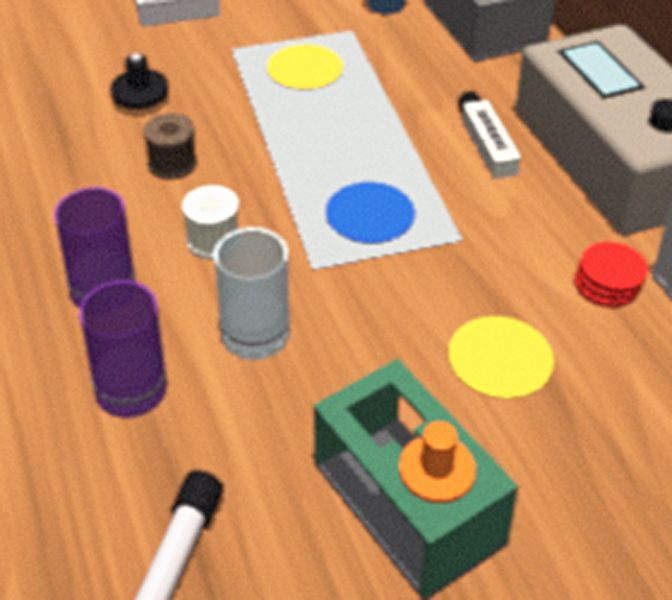

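```bash
python3 - <<'E'
from cell import ctrl
from h import *
print(ctrl.tip_reach)
from scipy.optimize import least_squares
def fit(p,r):
    c0=np.median(p,axis=0)
    g=least_squares(lambda c:np.hypot(*(p-c).T)-r,c0,loss='soft_l1',f_scale=.002); return g.x
for n in ["scene","side"]:
    im=cv2.imread(f"pics/{n}0.png"); d=np.load(f"{n}0.npy"); i=ctrl.camera_info(n)
    P=cloud(i,d); hsv=cv2.cvtColor(im,cv2.COLOR_BGR2HSV); H,S,V=cv2.split(hsv)
    def hullcast(m,z):
        cs,_=cv2.findContours(m.astype(np.uint8),cv2.RETR_EXTERNAL,cv2.CHAIN_APPROX_NONE)
        out=[]
        for c in cs:
            if cv2.contourArea(c)>150:
                q=ray(i,c[:,0,:],z); (cc,r)=cv2.minEnclosingCircle((q[:,:2]*1000).astype(np.float32))
                mu=cv2.moments((q[:,:2]*1000).astype(np.float32)); out.append((np.round([mu['m10']/mu['m00'],mu['m01']/mu['m00']],1),round(r,1)))
        return out
    print(n,'blue',hullcast((H>100)&(H<125)&(S>150)&(V>120),.005))
    print(n,'yel',hullcast((H>22)&(H<35)&(S>150)&(V>150),.005))
    roi=(P[...,0]>.4)&(P[...,0]<.75)&(np.abs(P[...,1])<.4)&(P[...,2]<.012)
    sm=roi&(S<60)&(V>120)
    cs,_=cv2.findContours(cv2.morphologyEx((sm|((H>22)&(H<35)&(S>150)&(V>150)&roi)|((H>100)&(H<125)&(S>150)&roi)).astype(np.uint8),cv2.MORPH_CLOSE,np.ones((5,5))),cv2.RETR_EXTERNAL,cv2.CHAIN_APPROX_NONE)
    c=max(cs,key=cv2.contourArea); q=ray(i,c[:,0,:],.002); print('sheet',cv2.minAreaRect((q[:,:2]*1000).astype(np.float32)))
    # table bias
    t=P[(H>5)&(H<20)&(S>120)&(P[...,0]>.45)&(P[...,0]<.55)&(np.abs(P[...,1])<.25)&(np.abs(P[...,2])<.012)]
    print('table z',np.median(t[:,2]))
    def top(name,c,R,zlo,zhi,r):
        m=(np.hypot(P[...,0]-c[0],P[...,1]-c[1])<R)&(P[...,2]>zlo)&(P[...,2]<zhi)
        p=P[m]; print(n,name,len(p),'mid',((np.percentile(p,2,axis=0)+np.percentile(p,98,axis=0))/2).round(4),'ext',np.ptp(p,axis=0).round(3),'fit',fit(p[:,:2],r).round(4))
    top('jar',(.447,-.199),.045,.015,.096,.031)
    top('jarrim',(.447,-.199),.042,.096,.11,.0295)
    top('filter',(.448,-.067),.04,.044,.06,.02)
    top('filterside',(.448,-.067),.04,.010,.040,.026)
    top('used',(.441,.058),.04,.01,.04,.026)
    top('capknob',(.437,.179),.02,.03,.052,.013)
    top('capdisc',(.437,.179),.045,.016,.028,.026)
    top('stemknob',(.510,-.428),.02,.088,.112,.012)
    top('collar',(.510,-.428),.035,.078,.088,.02)
E
```

```text
0.025
scene blue [(array([605. , -87.9]), 42.5), (array([-466.1,  376.5]), 84.2)]
scene yel [(array([ 639.9, -297. ]), 45.6), (array([631.8, 170.7]), 43.9)]
sheet ((617.6285400390625, 41.72886657714844), (378.48931884765625, 149.1655731201172), 84.0931396484375)
table z 0.0007220798114165002
scene jar 713 mid [ 0.4496 -0.1947  0.056 ] ext [0.067 0.062 0.081] fit [ 0.4489 -0.1932]
scene jarrim 102 mid [ 0.4491 -0.1936  0.1003] ext [0.065 0.061 0.008] fit [ 0.4495 -0.193 ]
scene filter 215 mid [ 0.4493 -0.0667  0.0492] ext [0.052 0.052 0.011] fit [ 0.4485 -0.0661]
scene filterside 133 mid [ 0.4571 -0.0691  0.0244] ext [0.039 0.049 0.03 ] fit [ 0.4458 -0.0649]
scene used 119 mid [0.4504 0.0553 0.0247] ext [0.039 0.043 0.03 ] fit [0.477  0.0357]
scene capknob 48 mid [0.4395 0.1791 0.0414] ext [0.024 0.023 0.021] fit [0.4538 0.1703]
scene capdisc 206 mid [0.4386 0.1818 0.0218] ext [0.066 0.067 0.012] fit [0.4379 0.1822]
scene stemknob 73 mid [ 0.5175 -0.4263  0.0997] ext [0.016 0.023 0.024] fit [ 0.5098 -0.4262]
scene collar 245 mid [ 0.5117 -0.4284  0.0821] ext [0.067 0.061 0.01 ] fit [ 
[... 383 characters left out ...]
469 -0.1962  0.0989] ext [0.06  0.062 0.006] fit [ 0.447  -0.1964]
side filter 292 mid [ 0.4465 -0.0691  0.0473] ext [0.052 0.054 0.008] fit [ 0.4459 -0.07  ]
side filterside 169 mid [ 0.4454 -0.0814  0.0254] ext [0.049 0.029 0.029] fit [ 0.4471 -0.0666]
side used 184 mid [0.4388 0.0441 0.0247] ext [0.05  0.029 0.029] fit [0.4405 0.0599]
side capknob 64 mid [0.4355 0.1721 0.0408] ext [0.025 0.017 0.021] fit [0.4369 0.1807]
side capdisc 246 mid [0.4358 0.1755 0.0214] ext [0.065 0.064 0.012] fit [0.4357 0.1802]
side stemknob 124 mid [ 0.5073 -0.433   0.1   ] ext [0.023 0.017 0.024] fit [ 0.5094 -0.4279]
side collar 465 mid [ 0.5088 -0.4298  0.0822] ext [0.058 0.054 0.01 ] fit [ 0.5095 -0.4278]
```

>>> move_arm:
  deltas:
    - [[-0.308,0.519,0,0,0,0],[-0.308,0.519,0,0,0,0],[-0.308,0.519,0,0,0,0],[-0.308,0.519,0,0,0,0],[-0.308,0.519,0,0,0,0],[-0.308,0.519,0,0,0,0],[-0.308,0.519,0,0,0,0],[-0.308,0.519,0,0,0,0],[-0.308,0.519,0,0,0,0]]
  claw: 1
  force: 40

```text
t: 1.05
tool_pos: [0.5039, 0.2932, 0.2512]
ee_rot: [0.826, 0.563, -0.003, -0.0]
contact_force: [0.2, 1.3, -0.1]
gripper_width: 0.999
```

```bash
cat > plan.py <<'E'
# usage: plan.py x y z yawdeg n  -> per-row deltas (tool axes, shares)
import sys,numpy as np
from cell import ctrl
from scipy.spatial.transform import Rotation as Ro
def plan(x,y,z,yaw=None,n=None):
    s=ctrl.get_state(); R=Ro.from_quat(s['ee_rot']); X=R.as_matrix()
    cy=np.degrees(np.arctan2(X[1,0],X[0,0]))
    if yaw is None: yaw=cy
    a=np.radians(yaw); T=np.array([[np.cos(a),np.sin(a),0],[np.sin(a),-np.cos(a),0],[0,0,-1]])
    d=X.T@(np.array([x,y,z])-s['tool_pos']); rv=np.degrees((R.inv()*Ro.from_matrix(T)).as_rotvec())
    if n is None: n=max(int(np.ceil(np.linalg.norm(d)/.045)),int(np.ceil(np.linalg.norm(rv)/8)),1)
    print('t %.2f pos %s yaw %.1f w %.3f F %s j6 %.2f'%(s['t'],s['tool_pos'].round(4),cy,s['gripper_width'],s['contact_force'].round(1),s['qpos'][5]))
    print('total mm',(d*1000).round(1),'deg',rv.round(2),'n',n)
    print('row',np.r_[d/.075/n,rv/30/n].round(3).tolist())
if __name__=='__main__':
    a=[None if v=='-' else float(v) for v in sys.argv[1:]]
    plan(*a[:3],a[3] if len(a)>3 else None,int(a[4]) if len(a)>4 else None)
E
python3 plan.py .448 -.195 .24 68
```

```text
t 1.05 pos [0.5039 0.2932 0.2512] yaw 68.6 w 0.999 F [ 0.2  1.3 -0.1] j6 -0.84
total mm [-474.8  126.3   13.1] deg [-0.2   0.29  0.57] n 11
row [-0.576, 0.153, 0.016, -0.001, 0.001, 0.002]
```

>>> move_arm:
  deltas:
    - [[-0.576,0.153,0.016,0,0,0.002],[-0.576,0.153,0.016,0,0,0.002],[-0.576,0.153,0.016,0,0,0.002],[-0.576,0.153,0.016,0,0,0.002],[-0.576,0.153,0.016,0,0,0.002],[-0.576,0.153,0.016,0,0,0.002],[-0.576,0.153,0.016,0,0,0.002],[-0.576,0.153,0.016,0,0,0.002],[-0.576,0.153,0.016,0,0,0.002],[-0.576,0.153,0.016,0,0,0.002],[-0.576,0.153,0.016,0,0,0.002]]

```text
t: 2.15
tool_pos: [0.4415, -0.214, 0.2375]
ee_rot: [0.83, 0.558, -0.003, 0.001]
contact_force: [0.5, 0.1, 0.4]
gripper_width: 0.999
```

```bash
python3 plan.py .448 -.195 .24 68; python3 - <<'E'
from cell import ctrl
from h import *
s=ctrl.get_state(); im,d=ctrl.camera("wrist"); cv2.imwrite("pics/w1.png",im)
P=wcloud(ctrl.camera_info("wrist"),d,s['tool_pos'],s['ee_rot'])
for name,c,R,z0,z1 in [('jar',(.448,-.195),.045,.094,.106),('jarall',(.448,-.195),.045,.02,.106),('filter',(.4475,-.068),.045,.044,.055)]:
    p=P[(np.hypot(P[...,0]-c[0],P[...,1]-c[1])<R)&(P[...,2]>z0)&(P[...,2]<z1)]
    if len(p):print(name,len(p),((np.percentile(p,2,axis=0)+np.percentile(p,98,axis=0))/2).round(4),np.ptp(p,axis=0).round(3))
E
```

```text
t 2.15 pos [ 0.4415 -0.214   0.2375] yaw 67.8 w 0.999 F [0.5 0.1 0.4] j6 -1.84
total mm [20.  -1.2 -2.6] deg [-0.11  0.3  -0.15] n 1
row [0.267, -0.016, -0.035, -0.004, 0.01, -0.005]
jar 906 [ 0.4467 -0.1933  0.0977] [0.062 0.062 0.008]
jarall 4450 [ 0.4461 -0.1935  0.0616] [0.063 0.062 0.081]
filter 1719 [ 0.4464 -0.0669  0.0477] [0.052 0.053 0.007]
```

View pics/w1.png

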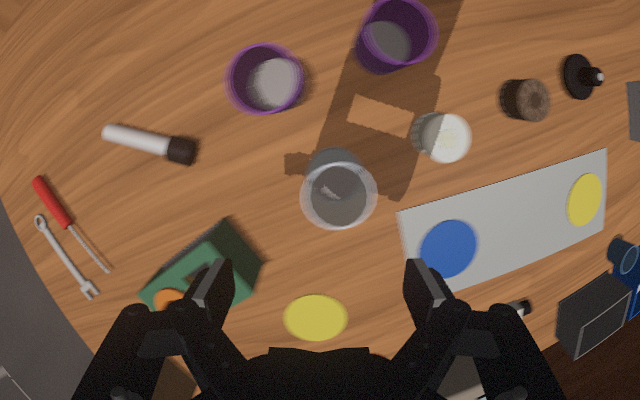

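```bash
python3 plan.py .447 -.194 .078 68
```

```text
t 2.20 pos [ 0.4407 -0.2199  0.2376] yaw 67.6 w 1.004 F [-0.8 -4.5  0.8] j6 -1.84
total mm [ 28.   -4.  159.3] deg [-0.04  0.6  -0.4 ] n 4
row [0.093, -0.013, 0.531, -0.0, 0.005, -0.003]
```

>>> move_arm:
  deltas:
    - [[0.187,-0.027,0,0,0,0],[0.187,-0.027,0,0,0,0],[0,0,0,0,0,0],[0,0,0,0,0,0]]

```text
t: 2.6
tool_pos: [0.4473, -0.1907, 0.2362]
ee_rot: [0.832, 0.555, -0.005, 0.001]
contact_force: [-0.6, -0.0, -0.1]
gripper_width: 1.0
```

```bash
python3 plan.py .447 -.194 .078 68 5
```

```text
t 2.60 pos [ 0.4473 -0.1907  0.2362] yaw 67.4 w 1.000 F [-0.6 -0.  -0.1] j6 -1.78
total mm [ -1.6   1.4 158.2] deg [-0.17  0.54 -0.57] n 5
row [-0.004, 0.004, 0.422, -0.001, 0.004, -0.004]
```

>>> move_arm:
  deltas:
    - [[-0.012,0.01,0.422,0,0.004,-0.004],[-0.01,0.01,0.422,0,0.004,-0.004],[0,0,0.422,0,0.004,-0.004],[0,0,0.422,0,0.004,-0.004],[0,0,0.36,0,0,0],[0,0,0,0,0,0],[0,0,0,0,0,0]]

```text
t: 3.3
tool_pos: [0.4521, -0.1871, 0.0818]
ee_rot: [0.825, 0.565, 0.0, 0.003]
contact_force: [0.1, 0.1, 0.9]
gripper_width: 0.999
```

```bash
python3 plan.py .447 -.194 .078 68 1
```

```text
t 3.30 pos [ 0.4521 -0.1871  0.0818] yaw 68.9 w 0.999 F [0.1 0.1 0.9] j6 -1.80
total mm [-8.3 -2.3  3.8] deg [0.32 0.15 0.85] n 1
row [-0.11, -0.03, 0.051, 0.011, 0.005, 0.028]
```

>>> move_arm:
  deltas:
    - [[-0.055,-0.015,0.025,0,0,0.01],[-0.055,-0.015,0.025,0,0,0.01],[0,0,0,0,0,0]]

```text
t: 3.6
tool_pos: [0.4491, -0.1951, 0.082]
ee_rot: [0.827, 0.562, 0.002, 0.006]
contact_force: [-0.0, -0.4, -0.8]
gripper_width: 1.001
```

```bash
python3 plan.py .447 -.194 .078 68 1
```

```text
t 3.60 pos [ 0.4491 -0.1951  0.082 ] yaw 68.3 w 1.001 F [-0.  -0.4 -0.8] j6 -1.81
total mm [ 0.2 -2.4  4. ] deg [0.72 0.25 0.34] n 1
row [0.003, -0.032, 0.053, 0.024, 0.008, 0.011]
```

>>> move_arm:
  deltas:
    - [[0.003,-0.032,0.053,0.024,0.008,0.011],[0,0,0,0,0,0]]

```text
t: 3.8
tool_pos: [0.4477, -0.195, 0.0795]
ee_rot: [0.829, 0.559, 0.0, 0.001]
contact_force: [0.1, -0.1, -0.1]
gripper_width: 1.004
```

>>> move_arm:
  deltas:
    - [[0,0,0,0,0,0],[0,0,0,0,0,0],[0,0,0,0,0,0],[0,0,0,0,0,0],[0,0,0,0,0,0],[0,0,0,0,0,0]]
  claw: -1
  force: 40

```text
t: 4.4
tool_pos: [0.4481, -0.1953, 0.0802]
ee_rot: [0.829, 0.559, 0.001, 0.002]
contact_force: [-0.1, 0.1, 0.8]
gripper_width: 0.712
```

```bash
python3 plan.py .447 -.194 .16 68
```

```text
t 4.40 pos [ 0.4481 -0.1953  0.0802] yaw 67.9 w 0.712 F [-0.1  0.1  0.8] j6 -1.80
total mm [  0.7  -1.2 -79.8] deg [ 0.2   0.05 -0.07] n 2
row [0.005, -0.008, -0.532, 0.003, 0.001, -0.001]
```

>>> move_arm:
  deltas:
    - [[0,0,-0.5,0,0,0],[0,0,-0.5,0,0,0],[0,0,0,0,0,0]]

```text
t: 4.7
tool_pos: [0.4464, -0.1941, 0.1548]
ee_rot: [0.829, 0.559, -0.001, -0.001]
contact_force: [0.2, -0.3, -0.6]
gripper_width: 0.712
```

```bash
python3 plan.py .6033 -.0888 .13 68
```

```text
t 4.70 pos [ 0.4464 -0.1941  0.1548] yaw 67.9 w 0.712 F [ 0.2 -0.3 -0.6] j6 -1.80
total mm [156.5 105.9  24.6] deg [-0.18 -0.05 -0.08] n 5
row [0.417, 0.282, 0.065, -0.001, -0.0, -0.001]
```

>>> move_arm:
  deltas:
    - [[0.348,0.235,0,0,0,0],[0.348,0.235,0.05,0,0,0],[0.348,0.235,0.05,0,0,0],[0.348,0.235,0.1,0,0,0],[0.348,0.235,0.1,0,0,0],[0.348,0.235,0.05,0,0,0],[0,0,0,0,0,0],[0,0,0,0,0,0]]

```text
t: 5.5
tool_pos: [0.6045, -0.0838, 0.1178]
ee_rot: [0.83, 0.558, -0.004, -0.005]
contact_force: [0.2, -0.4, -0.9]
gripper_width: 0.711
```

```bash
python3 plan.py .6033 -.0888 .086 68 3; python3 - <<'E'
from cell import ctrl
from h import *
im,d=ctrl.camera("side"); cv2.imwrite("pics/side1.png",im)
E
```

```text
t 5.50 pos [ 0.6045 -0.0838  0.1178] yaw 67.8 w 0.711 F [ 0.2 -0.4 -0.9] j6 -1.49
total mm [-5.   1.2 31.8] deg [-0.76  0.05 -0.22] n 3
row [-0.022, 0.006, 0.141, -0.008, 0.001, -0.002]
```

View pics/side1.png

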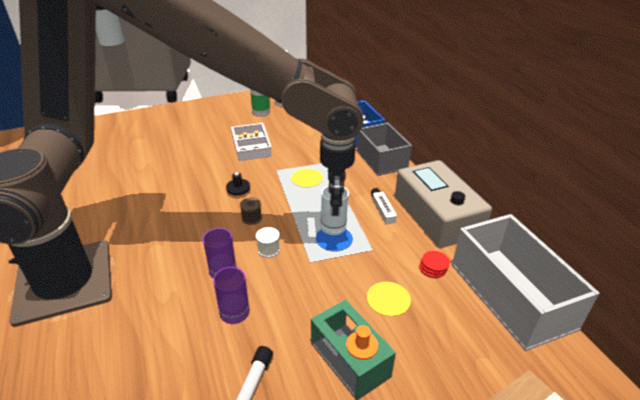

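>>> move_arm:
  deltas:
    - [[-0.035,0.008,0.12,-0.01,0,-0.003],[-0.03,0.008,0.12,-0.01,0,-0.003],[0,0,0.06,-0.005,0,0],[0,0,0,0,0,0],[0,0,0,0,0,0]]

```text
t: 6.05
tool_pos: [0.5998, -0.0915, 0.0922]
ee_rot: [0.83, 0.557, -0.001, -0.0]
contact_force: [0.6, -0.6, -1.0]
gripper_width: 0.709
```

```bash
python3 plan.py .6033 -.0888 .0855 68 2
```

```text
t 6.05 pos [ 0.5998 -0.0915  0.0922] yaw 67.7 w 0.709 F [ 0.6 -0.6 -1. ] j6 -1.50
total mm [3.9 2.2 6.7] deg [-0.12  0.07 -0.3 ] n 2
row [0.026, 0.015, 0.044, -0.002, 0.001, -0.005]
```

>>> move_arm:
  deltas:
    - [[0.026,0.015,0.03,0,0,-0.005],[0.015,0.012,0.03,0,0,0],[0,0,0.01,0,0,0],[0,0,0,0,0,0]]

```text
t: 6.45
tool_pos: [0.6037, -0.0896, 0.0876]
ee_rot: [0.83, 0.558, -0.0, 0.0]
contact_force: [-0.8, -0.0, -1.5]
gripper_width: 0.711
```

```bash
python3 plan.py .6033 -.0888 .0855 68 2
```

```text
t 6.45 pos [ 0.6037 -0.0896  0.0876] yaw 67.9 w 0.711 F [-0.8 -0.  -1.5] j6 -1.50
total mm [ 0.5 -0.7  2.1] deg [ 0.    0.06 -0.14] n 2
row [0.004, -0.005, 0.014, 0.0, 0.001, -0.002]
```

Lower until contact shows.

>>> move_arm:
  deltas:
    - [[0,0,0.02,0,0,0],[0,0,0.02,0,0,0],[0,0,0,0,0,0]]

```text
t: 6.75
tool_pos: [0.6044, -0.0895, 0.0853]
ee_rot: [0.83, 0.558, -0.0, 0.001]
contact_force: [0.7, 0.2, -0.9]
gripper_width: 0.708
```

>>> move_arm:
  deltas:
    - [[0,0,0.02,0,0,0],[0,0,0.01,0,0,0],[0,0,0,0,0,0]]

```text
t: 7.05
tool_pos: [0.6049, -0.0896, 0.0853]
ee_rot: [0.83, 0.558, -0.0, 0.001]
contact_force: [-0.4, -1.1, -0.3]
gripper_width: 0.711
```

>>> move_arm:
  deltas:
    - [[0,0,0,0,0,0],[0,0,0,0,0,0],[0,0,0,0,0,0],[0,0,0,0,0,0]]
  claw: 1

```text
t: 7.45
tool_pos: [0.605, -0.0897, 0.0846]
ee_rot: [0.83, 0.558, 0.0, 0.001]
contact_force: [0.2, 1.2, -0.4]
gripper_width: 1.004
```

>>> move_arm:
  deltas:
    - [[0,0,-0.15,0,0,0],[0,0,-0.4,0,0,0],[0,0,-0.6,0,0,0],[0,0,-0.5,0,0,0],[0,0,-0.3,0,0,0],[0,0,0,0,0,0]]

```text
t: 8.05
tool_pos: [0.6043, -0.0893, 0.2383]
ee_rot: [0.83, 0.558, -0.0, 0.001]
contact_force: [0.7, 0.5, 0.5]
gripper_width: 1.0
```

```bash
cat > look.py <<'E'
import sys
from cell import ctrl
from h import *
# look.py tag name,x,y,R,z0,z1 ...
tag=sys.argv[1]; s=ctrl.get_state()
for n in sys.argv[2].split('+'):
    im,d=ctrl.camera(n); cv2.imwrite(f"pics/{n}_{tag}.png",im); i=ctrl.camera_info(n)
    P=wcloud(i,d,s['tool_pos'],s['ee_rot']) if n=='wrist' else cloud(i,d)
    for a in sys.argv[3:]:
        nm,*v=a.split(','); x,y,R,z0,z1=map(float,v)
        p=P[(np.hypot(P[...,0]-x,P[...,1]-y)<R)&(P[...,2]>z0)&(P[...,2]<z1)]
        if len(p)>5: print(n,nm,len(p),((np.percentile(p,2,axis=0)+np.percentile(p,98,axis=0))/2).round(4),np.ptp(p,axis=0).round(3))
E
python3 look.py a scene+side+wrist jarrim,.6033,-.0888,.045,.098,.112
python3 plan.py .437 .1805 .2 68
```

```text
scene jarrim 153 [ 0.6062 -0.088   0.103 ] [0.062 0.065 0.011]
side jarrim 167 [ 0.6035 -0.0912  0.1024] [0.062 0.065 0.009]
wrist jarrim 1213 [ 0.6062 -0.0885  0.1046] [0.062 0.062 0.014]
t 8.20 pos [ 0.6016 -0.0886  0.2318] yaw 67.9 w 0.997 F [-0.9  0.6 -0.7] j6 -1.50
total mm [ 187.3 -253.6   33.8] deg [-0.54  0.1  -0.13] n 8
row [0.312, -0.423, 0.056, -0.002, 0.0, -0.001]
```

>>> move_arm:
  deltas:
    - [[0.25,-0.338,0.02,0,0,0],[0.25,-0.338,0.02,0,0,0],[0.25,-0.338,0.04,0,0,0],[0.25,-0.338,0.04,0,0,0],[0.25,-0.338,0.05,0,0,0],[0.25,-0.338,0.05,0,0,0],[0.25,-0.338,0.06,0,0,0],[0.25,-0.338,0.06,0,0,0],[0.25,-0.338,0.06,0,0,0],[0.23,-0.32,0.06,0,0,0],[0,0,0,0,0,0],[0,0,0,0,0,0]]

```text
t: 9.4
tool_pos: [0.4141, 0.1871, 0.1696]
ee_rot: [0.83, 0.556, -0.027, -0.019]
contact_force: [0.6, -1.0, 0.3]
gripper_width: 0.996
```

```bash

python3 look.py b wrist disc,.437,.1805,.045,.017,.026 knobtop,.437,.1805,.025,.048,.06
python3 plan.py .437 .1805 .058 68
```

```text
wrist disc 2726 [0.4351 0.183  0.0214] [0.066 0.065 0.009]
wrist knobtop 715 [0.4354 0.1831 0.0544] [0.026 0.026 0.012]
t 9.45 pos [0.414  0.1869 0.1693] yaw 67.7 w 1.001 F [-0.2  0.  -1.1] j6 -1.00
total mm [  5.4  30.6 109.5] deg [-3.59  1.32 -0.39] n 3
row [0.024, 0.136, 0.487, -0.04, 0.015, -0.004]
```

View pics/wrist_b.png

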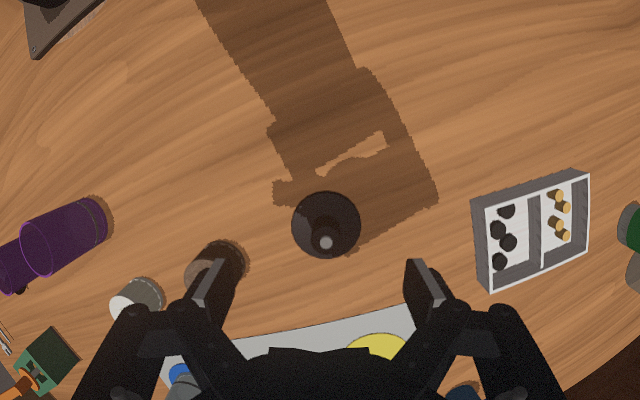

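>>> move_arm:
  deltas:
    - [[0.04,0.2,0.1,-0.06,0.02,-0.006],[0.04,0.2,0.1,-0.06,0.02,-0.006],[0,0,0,0,0,0]]

```text
t: 9.75
tool_pos: [0.445, 0.1784, 0.151]
ee_rot: [0.83, 0.558, -0.001, 0.001]
contact_force: [-0.7, 1.2, -0.7]
gripper_width: 1.001
```

```bash
python3 plan.py .436 .182 .058 68
```

```text
t 9.75 pos [0.445  0.1784 0.151 ] yaw 67.8 w 1.001 F [-0.7  1.2 -0.7] j6 -1.01
total mm [ 0.3 -9.7 93. ] deg [ 0.05  0.19 -0.18] n 3
row [0.001, -0.043, 0.413, 0.001, 0.002, -0.002]
```

>>> move_arm:
  deltas:
    - [[0,-0.06,0.25,0,0,0],[0,-0.06,0.3,0,0,0],[0,0,0.3,0,0,0],[0,0,0.2,0,0,0],[0,0,0,0,0,0]]

```text
t: 10.25
tool_pos: [0.4382, 0.1781, 0.0711]
ee_rot: [0.832, 0.555, -0.002, 0.001]
contact_force: [-0.2, -0.4, -1.5]
gripper_width: 1.002
```

```bash
python3 plan.py .436 .182 .058 68
```

```text
t 10.25 pos [0.4382 0.1781 0.0711] yaw 67.4 w 1.002 F [-0.2 -0.4 -1.5] j6 -1.00
total mm [ 2.8 -3.6 13.1] deg [-0.09  0.24 -0.64] n 1
row [0.037, -0.047, 0.175, -0.003, 0.008, -0.021]
```

>>> move_arm:
  deltas:
    - [[0.025,-0.03,0.09,0,0.004,-0.01],[0.02,-0.025,0.085,0,0.004,-0.01],[0,0,0,0,0,0]]

```text
t: 10.55
tool_pos: [0.4369, 0.1825, 0.0588]
ee_rot: [0.83, 0.558, 0.0, -0.001]
contact_force: [0.2, 0.2, 0.1]
gripper_width: 0.998
```

```bash
python3 plan.py .436 .182 .058 68
```

```text
t 10.55 pos [0.4369 0.1825 0.0588] yaw 67.9 w 0.998 F [0.2 0.2 0.1] j6 -1.01
total mm [-0.8 -0.6  0.8] deg [-0.02 -0.07 -0.11] n 1
row [-0.01, -0.009, 0.011, -0.001, -0.002, -0.004]
```

>>> move_arm:
  deltas:
    - [[0,0,0,0,0,0],[0,0,0,0,0,0],[0,0,0,0,0,0],[0,0,0,0,0,0],[0,0,0,0,0,0],[0,0,0,0,0,0],[0,0,0,0,0,0],[0,0,0,0,0,0]]
  claw: -1
  force: 40

```text
t: 11.35
tool_pos: [0.4382, 0.1829, 0.0608]
ee_rot: [0.829, 0.559, 0.002, 0.0]
contact_force: [-0.4, 0.1, -0.6]
gripper_width: 0.286
```

```bash
python3 plan.py .436 .182 .21 68
```

```text
t 11.35 pos [0.4382 0.1829 0.0608] yaw 67.9 w 0.286 F [-0.4  0.1 -0.6] j6 -1.01
total mm [  -1.2   -1.3 -149.2] deg [ 0.16 -0.18 -0.08] n 4
row [-0.004, -0.004, -0.497, 0.001, -0.002, -0.001]
```

>>> move_arm:
  deltas:
    - [[0,0,-0.3,0,0,0],[0,0,-0.5,0,0,0],[0,0,-0.5,0,0,0],[0,0,-0.5,0,0,0],[0,0,-0.3,0,0,0],[0,0,0,0,0,0]]

```text
t: 11.95
tool_pos: [0.4359, 0.1822, 0.2218]
ee_rot: [0.829, 0.559, -0.001, -0.001]
contact_force: [1.2, -0.3, -0.9]
gripper_width: 0.29
```

```bash
python3 plan.py .6048 -.0892 .20 68 9
```

```text
t 11.95 pos [0.4359 0.1822 0.2218] yaw 67.9 w 0.290 F [ 1.2 -0.3 -0.9] j6 -1.01
total mm [-188.   258.6   21.2] deg [-0.14  0.01 -0.09] n 9
row [-0.278, 0.383, 0.031, -0.001, 0.0, -0.0]
```

>>> move_arm:
  deltas:
    - [[-0.278,0.383,0,0,0,0],[-0.278,0.383,0,0,0,0],[-0.278,0.383,0,0,0,0],[-0.278,0.383,0,0,0,0],[-0.278,0.383,0,0,0,0],[-0.278,0.383,0,0,0,0],[-0.278,0.383,0,0,0,0],[-0.278,0.383,0,0,0,0],[-0.2,0.28,0,0,0,0],[0,0,0,0,0,0],[0,0,0,0,0,0]]

```text
t: 13.05
tool_pos: [0.5979, -0.089, 0.1971]
ee_rot: [0.829, 0.559, -0.009, -0.011]
contact_force: [-0.6, -0.2, -1.7]
gripper_width: 0.288
```

```bash
python3 plan.py .6048 -.0892 .18 68 2
```

```text
t 13.05 pos [ 0.5979 -0.089   0.1971] yaw 68.0 w 0.288 F [-0.6 -0.2 -1.7] j6 -1.50
total mm [ 2.4  7.  16.9] deg [-1.68  0.16  0.03] n 2
row [0.016, 0.046, 0.113, -0.028, 0.003, 0.0]
```

>>> move_arm:
  deltas:
    - [[0.016,0.05,0.07,-0.028,0.003,0],[0.016,0.04,0.07,-0.028,0.003,0],[0,0,0,0,0,0],[0,0,0,0,0,0]]

```text
t: 13.45
tool_pos: [0.6028, -0.0856, 0.1825]
ee_rot: [0.828, 0.561, -0.0, -0.001]
contact_force: [0.0, -0.1, -0.5]
gripper_width: 0.286
```

```bash
python3 plan.py .6048 -.0892 .157 68 2;python3 look.py c side+scene+wrist ; python3 - <<'E'
import cv2,numpy as np
a=cv2.imread('pics/side_c.png')[130:270,270:410];b=cv2.imread('pics/scene_c.png')[150:290,220:360]
cv2.imwrite('pics/c2.png',cv2.resize(np.hstack([a,b]),None,fx=2.8,fy=2.8,interpolation=2))
E
```

```text
t 13.45 pos [ 0.6028 -0.0856  0.1825] yaw 68.2 w 0.286 F [ 0.  -0.1 -0.5] j6 -1.50
total mm [-2.7  3.3 25.5] deg [-0.17 -0.05  0.21] n 2
row [-0.018, 0.022, 0.17, -0.003, -0.001, 0.004]
```

View pics/c2.png

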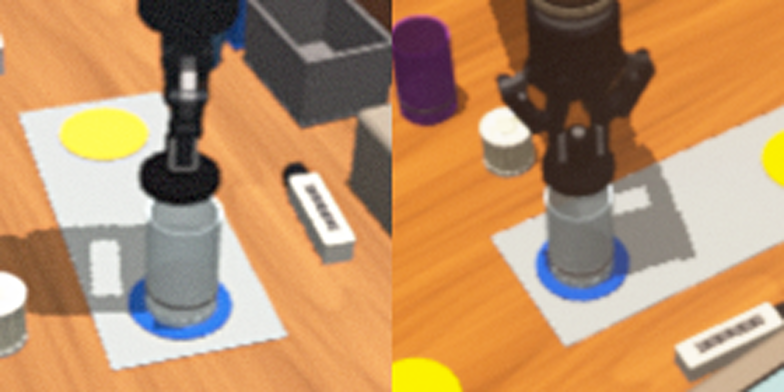

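>>> move_arm:
  deltas:
    - [[-0.018,0.025,0.06,-0.003,0,0.004],[-0.018,0.02,0.06,-0.003,0,0.004],[0,0,0,0,0,0],[0,0,0,0,0,0]]

```text
t: 14.0
tool_pos: [0.6059, -0.0902, 0.1742]
ee_rot: [0.829, 0.559, 0.001, 0.001]
contact_force: [0.5, 0.5, -0.2]
gripper_width: 0.29
```

```bash
python3 plan.py .6048 -.0892 .157 68 3
```

```text
t 14.00 pos [ 0.6059 -0.0902  0.1742] yaw 67.9 w 0.290 F [ 0.5  0.5 -0.2] j6 -1.50
total mm [ 0.6 -1.4 17.2] deg [ 0.19 -0.05 -0.07] n 3
row [0.002, -0.006, 0.077, 0.002, -0.001, -0.001]
```

>>> move_arm:
  deltas:
    - [[0.004,-0.012,0.06,0,0,0],[0,0,0.06,0,0,0],[0,0,0.05,0,0,0],[0,0,0.04,0,0,0],[0,0,0,0,0,0]]

```text
t: 14.5
tool_pos: [0.6049, -0.0897, 0.1567]
ee_rot: [0.829, 0.559, 0.001, 0.001]
contact_force: [0.0, -0.1, -0.2]
gripper_width: 0.287
```

```bash
python3 plan.py .6048 -.0892 .156 68 3
```

```text
t 14.50 pos [ 0.6049 -0.0897  0.1567] yaw 67.9 w 0.287 F [ 0.  -0.1 -0.2] j6 -1.50
total mm [ 0.4 -0.3  0.7] deg [ 0.14 -0.05 -0.09] n 3
row [0.002, -0.001, 0.003, 0.002, -0.001, -0.001]
```

>>> move_arm:
  deltas:
    - [[0,0,0.02,0,0,0],[0,0,0.02,0,0,0],[0,0,0,0,0,0]]

```text
t: 14.8
tool_pos: [0.6067, -0.0897, 0.1568]
ee_rot: [0.83, 0.558, 0.003, 0.002]
contact_force: [0.2, -0.3, -0.7]
gripper_width: 0.285
```

>>> move_arm:
  deltas:
    - [[0,0,0,0,0,0],[0,0,0,0,0,0],[0,0,0,0,0,0],[0,0,0,0,0,0],[0,0,0,0,0,0],[0,0,0,0,0,0]]
  claw: 1

```text
t: 15.4
tool_pos: [0.6064, -0.0898, 0.1561]
ee_rot: [0.829, 0.559, 0.003, 0.002]
contact_force: [-0.5, 0.5, -0.2]
gripper_width: 0.999
```

>>> move_arm:
  deltas:
    - [[0,0,-0.15,0,0,0],[0,0,-0.4,0,0,0],[0,0,-0.5,0,0,0],[0,0,-0.3,0,0,0],[0,0,0,0,0,0]]

```text
t: 15.9
tool_pos: [0.6053, -0.0896, 0.2622]
ee_rot: [0.829, 0.559, 0.002, 0.001]
contact_force: [-0.7, -0.2, -0.6]
gripper_width: 0.999
```

```bash
python3 look.py d scene+side+wrist disc,.6048,-.0892,.045,.112,.13 knob,.6048,-.0892,.045,.146,.16 jarbody,.6048,-.0892,.05,.012,.09
python3 plan.py .447 -.068 .15 68
```

```text
scene disc 341 [ 0.6076 -0.0897  0.1199] [0.066 0.066 0.018]
scene knob 78 [ 0.6072 -0.0902  0.1516] [0.027 0.026 0.011]
scene jarbody 456 [ 0.6163 -0.0915  0.0511] [0.053 0.057 0.078]
side disc 383 [ 0.6043 -0.0946  0.1208] [0.065 0.065 0.018]
side knob 75 [ 0.6046 -0.0918  0.1509] [0.025 0.029 0.01 ]
side jarbody 669 [ 0.6    -0.1032  0.0514] [0.06  0.045 0.078]
wrist disc 3151 [ 0.6064 -0.0896  0.1199] [0.065 0.066 0.018]
wrist knob 872 [ 0.6064 -0.0893  0.1537] [0.026 0.026 0.014]
wrist jarbody 498 [ 0.5894 -0.0822  0.052 ] [0.034 0.057 0.078]
t 16.05 pos [ 0.603  -0.089   0.2563] yaw 67.9 w 0.995 F [-0.2  0.5  0.3] j6 -1.50
total mm [ -39.4 -152.   107. ] deg [-0.28 -0.06 -0.1 ] n 5
row [-0.105, -0.405, 0.285, -0.002, -0.0, -0.001]
```

View pics/wrist_d.png

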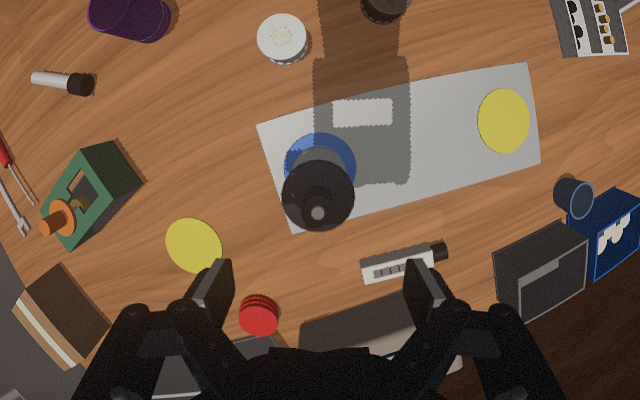

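>>> move_arm:
  deltas:
    - [[-0.105,-0.39,0.05,0,0,0],[-0.105,-0.39,0.1,0,0,0],[-0.105,-0.39,0.3,0,0,0],[-0.105,-0.39,0.3,0,0,0],[-0.1,-0.3,0.3,0,0,0],[0,0,0,0,0,0],[0,0,0,0,0,0]]

```text
t: 16.75
tool_pos: [0.4462, -0.0689, 0.1615]
ee_rot: [0.83, 0.558, -0.008, -0.012]
contact_force: [0.1, 0.7, 0.5]
gripper_width: 1.002
```

```bash
python3 look.py e wrist filt,.447,-.068,.04,.043,.055;python3 plan.py .447 -.068 .09 68
```

```text
wrist filt 3214 [ 0.446  -0.066   0.0478] [0.052 0.052 0.007]
t 16.80 pos [ 0.446  -0.0687  0.1611] yaw 67.9 w 0.999 F [-0.1  0.8 -0.3] j6 -1.56
total mm [ 1.   2.9 71.1] deg [-1.77 -0.03 -0.1 ] n 2
row [0.007, 0.019, 0.474, -0.029, -0.001, -0.002]
```

Filter at about (.4465, -.0675).

>>> move_arm:
  deltas:
    - [[0.007,0.03,0.2,-0.03,0,0],[0.007,0,0.35,-0.03,0,0],[0,0,0.35,0,0,0],[0,0,0,0,0,0],[0,0,0,0,0,0]]

```text
t: 17.3
tool_pos: [0.4581, -0.0713, 0.0984]
ee_rot: [0.829, 0.559, 0.005, 0.006]
contact_force: [0.1, 0.1, 1.5]
gripper_width: 0.998
```

```bash
python3 plan.py .4465 -.0675 .036 68 3
```

```text
t 17.30 pos [ 0.4581 -0.0713  0.0984] yaw 67.9 w 0.998 F [0.1 0.1 1.5] j6 -1.56
total mm [ -0.9 -13.2  62.2] deg [ 0.94 -0.06 -0.07] n 3
row [-0.004, -0.059, 0.276, 0.01, -0.001, -0.001]
```

>>> move_arm:
  deltas:
    - [[-0.006,-0.09,0.1,0.016,0,0],[-0.006,-0.08,0.1,0.016,0,0],[0,0,0,0,0,0],[0,0,0,0,0,0]]

```text
t: 17.7
tool_pos: [0.4487, -0.0683, 0.0863]
ee_rot: [0.829, 0.559, 0.002, 0.002]
contact_force: [0.2, -0.2, -0.3]
gripper_width: 1.0
```

```bash
python3 plan.py .4465 -.0675 .036 68 3
```

```text
t 17.70 pos [ 0.4487 -0.0683  0.0863] yaw 68.0 w 1.000 F [ 0.2 -0.2 -0.3] j6 -1.56
total mm [-0.2 -2.6 50.3] deg [ 0.32 -0.07 -0.05] n 3
row [-0.001, -0.012, 0.224, 0.004, -0.001, -0.001]
```

>>> move_arm:
  deltas:
    - [[0,-0.03,0.15,0.01,0,0],[0,0,0.18,0,0,0],[0,0,0.18,0,0,0],[0,0,0.1,0,0,0],[0,0,0,0,0,0],[0,0,0,0,0,0]]

```text
t: 18.3
tool_pos: [0.447, -0.0676, 0.0385]
ee_rot: [0.829, 0.559, 0.001, 0.001]
contact_force: [0.9, -0.1, -0.4]
gripper_width: 1.002
```

```bash
python3 plan.py .4465 -.0675 .036 68 1
```

```text
t 18.30 pos [ 0.447  -0.0676  0.0385] yaw 67.9 w 1.002 F [ 0.9 -0.1 -0.4] j6 -1.56
total mm [-0.1 -0.5  2.5] deg [ 0.12 -0.07 -0.06] n 1
row [-0.001, -0.007, 0.034, 0.004, -0.002, -0.002]
```

>>> move_arm:
  deltas:
    - [[0,0,0,0,0,0],[0,0,0,0,0,0],[0,0,0,0,0,0],[0,0,0,0,0,0],[0,0,0,0,0,0],[0,0,0,0,0,0],[0,0,0,0,0,0]]
  claw: -1
  force: 40

```text
t: 19.0
tool_pos: [0.4484, -0.0681, 0.0405]
ee_rot: [0.829, 0.559, 0.002, 0.002]
contact_force: [-0.8, 0.3, 0.1]
gripper_width: 0.599
```

>>> move_arm:
  deltas:
    - [[0,0,-0.3,0,0,0],[0,0,-0.5,0,0,0],[0,0,-0.5,0,0,0],[0,0,-0.3,0,0,0],[0,0,0,0,0,0]]

```text
t: 19.5
tool_pos: [0.4458, -0.0673, 0.1625]
ee_rot: [0.829, 0.559, 0.001, -0.0]
contact_force: [0.5, 0.2, -0.7]
gripper_width: 0.599
```

```bash
python3 plan.py .63 .1696 .12 68
```

```text
t 19.50 pos [ 0.4458 -0.0673  0.1625] yaw 67.9 w 0.599 F [ 0.5  0.2 -0.7] j6 -1.56
total mm [288.7  81.7  42.8] deg [ 0.   -0.07 -0.06] n 7
row [0.55, 0.156, 0.082, 0.0, -0.0, -0.0]
```

>>> move_arm:
  deltas:
    - [[0.48,0.136,0,0,0,0],[0.48,0.136,0,0,0,0],[0.48,0.136,0,0,0,0],[0.48,0.136,0.05,0,0,0],[0.48,0.136,0.1,0,0,0],[0.48,0.136,0.1,0,0,0],[0.48,0.136,0.1,0,0,0],[0.38,0.12,0.1,0,0,0],[0,0,0,0,0,0],[0,0,0,0,0,0]]

```text
t: 20.5
tool_pos: [0.6253, 0.1702, 0.1073]
ee_rot: [0.83, 0.557, -0.008, -0.005]
contact_force: [-0.8, 0.1, -1.1]
gripper_width: 0.6
```

```bash
python3 plan.py .63 .1696 .06 68 3
```

```text
t 20.50 pos [0.6253 0.1702 0.1073] yaw 67.7 w 0.600 F [-0.8  0.1 -1.1] j6 -1.07
total mm [ 1.6  5.4 47.2] deg [-1.    0.5  -0.27] n 3
row [0.007, 0.024, 0.21, -0.011, 0.006, -0.003]
```

>>> move_arm:
  deltas:
    - [[0.007,0.036,0.16,-0.016,0.008,-0.004],[0.007,0.03,0.16,-0.016,0.008,-0.004],[0,0,0.14,0,0,0],[0,0,0.1,0,0,0],[0,0,0,0,0,0],[0,0,0,0,0,0]]

```text
t: 21.1
tool_pos: [0.6262, 0.1648, 0.0587]
ee_rot: [0.83, 0.557, -0.003, -0.001]
contact_force: [-0.3, -0.3, 0.0]
gripper_width: 0.596
```

```bash
python3 plan.py .63 .1696 .047 68 2
```

```text
t 21.10 pos [0.6262 0.1648 0.0587] yaw 67.7 w 0.596 F [-0.3 -0.3  0. ] j6 -1.08
total mm [ 5.9  1.8 11.7] deg [-0.26  0.19 -0.26] n 2
row [0.04, 0.012, 0.078, -0.004, 0.003, -0.004]
```

>>> move_arm:
  deltas:
    - [[0.04,0.012,0.06,-0.004,0.003,-0.004],[0.035,0.012,0.06,-0.004,0.003,-0.004],[0,0,0,0,0,0]]

```text
t: 21.4
tool_pos: [0.6312, 0.1695, 0.0505]
ee_rot: [0.829, 0.559, 0.001, 0.001]
contact_force: [0.3, 0.5, 0.2]
gripper_width: 0.598
```

```bash
python3 plan.py .63 .1696 .0455 68 2
```

```text
t 21.40 pos [0.6312 0.1695 0.0505] yaw 68.0 w 0.598 F [0.3 0.5 0.2] j6 -1.08
total mm [-0.4 -1.1  5. ] deg [ 0.14 -0.09 -0.03] n 2
row [-0.003, -0.007, 0.034, 0.002, -0.001, -0.0]
```

>>> move_arm:
  deltas:
    - [[0,-0.01,0.03,0,0,0],[0,0,0.025,0,0,0],[0,0,0.02,0,0,0],[0,0,0.015,0,0,0],[0,0,0,0,0,0]]

```text
t: 21.9
tool_pos: [0.6313, 0.1704, 0.0449]
ee_rot: [0.829, 0.559, 0.002, 0.001]
contact_force: [-0.2, 0.9, -1.4]
gripper_width: 0.597
```

>>> move_arm:
  deltas:
    - [[0,0,0.015,0,0,0],[0,0,0,0,0,0]]

```text
t: 22.1
tool_pos: [0.6317, 0.1704, 0.045]
ee_rot: [0.829, 0.559, 0.002, 0.001]
contact_force: [0.0, -0.2, -0.6]
gripper_width: 0.6
```

In contact. Release and rise.

>>> move_arm:
  deltas:
    - [[0,0,0,0,0,0],[0,0,0,0,0,0],[0,0,0,0,0,0],[0,0,0,0,0,0],[0,0,0,0,0,0]]
  claw: 1

```text
t: 22.6
tool_pos: [0.6317, 0.1703, 0.0443]
ee_rot: [0.829, 0.559, 0.002, 0.001]
contact_force: [1.0, -0.4, -0.4]
gripper_width: 0.997
```

>>> move_arm:
  deltas:
    - [[0,0,-0.15,0,0,0],[0,0,-0.4,0,0,0],[0,0,-0.6,0,0,0],[0,0,-0.6,0,0,0],[0,0,-0.5,0,0,0],[0,0,-0.3,0,0,0],[0,0,0,0,0,0]]

```text
t: 23.3
tool_pos: [0.6301, 0.1701, 0.2461]
ee_rot: [0.829, 0.559, 0.002, 0.001]
contact_force: [1.8, 0.5, -0.0]
gripper_width: 0.998
```

```bash
python3 look.py f scene+side+wrist filt,.63,.17,.045,.048,.06
python3 plan.py .56 -.30 .23 68
```

```text
scene filt 222 [0.6327 0.1707 0.0539] [0.055 0.05  0.01 ]
side filt 180 [0.6296 0.1684 0.052 ] [0.052 0.052 0.009]
wrist filt 1971 [0.6332 0.1727 0.0576] [0.052 0.052 0.012]
t 23.45 pos [0.6275 0.1698 0.239 ] yaw 68.0 w 0.999 F [ 0.3  0.4 -1.2] j6 -1.08
total mm [-460.8  113.5    9.7] deg [-0.31  0.16  0.  ] n 11
row [-0.559, 0.138, 0.012, -0.001, 0.0, 0.0]
```

View pics/side_f.png

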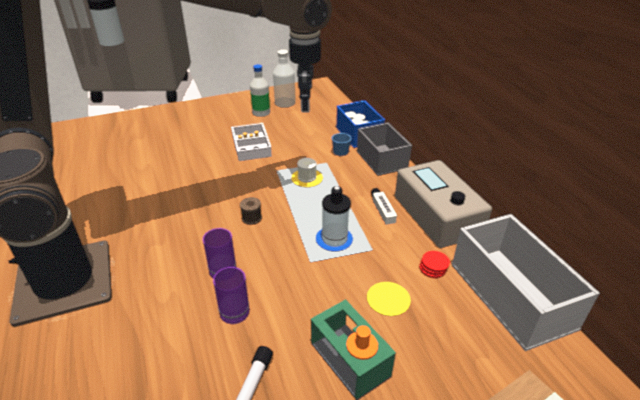

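>>> move_arm:
  deltas:
    - [[-0.56,0.125,-0.08,0,0,0],[-0.56,0.125,-0.08,0,0,0],[-0.56,0.125,-0.05,0,0,0],[-0.56,0.125,-0.05,0,0,0],[-0.56,0.125,-0.03,0,0,0],[-0.56,0.125,0,0,0,0],[-0.56,0.125,0,0,0,0],[-0.56,0.125,0,0,0,0],[-0.56,0.125,0,0,0,0],[-0.56,0.125,0,0,0,0],[-0.5,0.1,0,0,0,0],[-0.5,0.1,0,0,0,0],[-0.3,0,0,0,0,0],[0,0,0,0,0,0],[0,0,0,0,0,0]]

```text
t: 24.95
tool_pos: [0.5137, -0.3627, 0.211]
ee_rot: [0.828, 0.56, -0.022, -0.035]
contact_force: [0.2, 0.2, -0.7]
gripper_width: 0.998
```

```bash
python3 look.py g wrist collar,.51,-.428,.035,.078,.088 knob,.51,-.428,.025,.108,.125
python3 plan.py .51 -.428 .2 68
```

```text
wrist collar 1727 [ 0.5089 -0.4252  0.0816] [0.054 0.054 0.01 ]
wrist knob 741 [ 0.5088 -0.4255  0.1136] [0.024 0.024 0.011]
t 25.00 pos [ 0.5136 -0.3623  0.2107] yaw 68.2 w 1.002 F [-0.4  0.2 -1.2] j6 -1.95
total mm [-62.4  21.9   8.8] deg [-4.77 -0.16  0.19] n 2
row [-0.416, 0.146, 0.058, -0.079, -0.003, 0.003]
```

View pics/wrist_g.png

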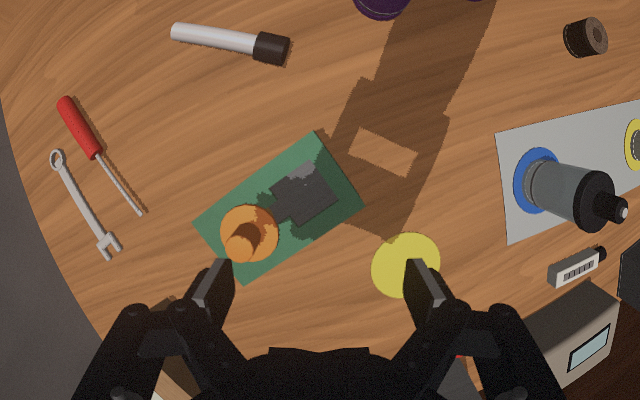

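```bash
cat > rack.py <<'E'
import sys
from cell import ctrl
from h import *
def rect(n,im,P):
    H,S,V=cv2.split(cv2.cvtColor(im,cv2.COLOR_BGR2HSV))
    m=(np.abs(P[...,2]-.075)<.004)&(np.hypot(P[...,0]-.51,P[...,1]+.4)<.12)
    p=(P[m][:,:2]*1000).astype(np.float32)
    # robust extents: use grid density
    r=cv2.minAreaRect(p)
    g=m&(H>60)&(H<95)
    # PCA-free: scan angle with 1-99.. percentiles
    best=None
    for a in np.arange(0,180,.5):
        c,s=np.cos(np.radians(a)),np.sin(np.radians(a)); u=p@[c,s]; v=p@[-s,c]
        e=[np.percentile(u,.5),np.percentile(u,99.5),np.percentile(v,.5),np.percentile(v,99.5)]
        A=(e[1]-e[0])*(e[3]-e[2])
        if (e[1]-e[0])>(e[3]-e[2]) and (best is None or A<best[0]): best=(A,a,e)
    A,a,e=best; c,s=np.cos(np.radians(a)),np.sin(np.radians(a)); u=(e[0]+e[1])/2; v=(e[2]+e[3])/2
    print(n,len(p),'angle',a,'size',round(e[1]-e[0],1),round(e[3]-e[2],1),'ctr',np.round([u*c-v*s,u*s+v*c],1),'cv',r)
    return a
s=ctrl.get_state()
for n,f,d in [('scene','pics/scene0.png','scene0.npy'),('side','pics/side0.png','side0.npy')]:
    im=cv2.imread(f); D=np.load(d); rect(n,im,cloud(ctrl.camera_info(n),D))
im,d=ctrl.camera('wrist'); P=wcloud(ctrl.camera_info('wrist'),d,s['tool_pos'],s['ee_rot']); a=rect('wrist',im,P)
np.save('Pw.npy',P)
# hole: low points inside the plate
E
python3 rack.py
```

```text
scene 978 angle 103.5 size 140.0 81.5 ctr [ 504.9 -398.6] cv ((504.951904296875, -398.38201904296875), (83.250732421875, 141.47845458984375), 12.970836639404297)
side 1990 angle 103.0 size 140.1 80.8 ctr [ 502.6 -401.3] cv ((502.45599365234375, -400.85394287109375), (82.22071838378906, 141.71652221679688), 13.044569969177246)
wrist 7851 angle 103.5 size 139.1 79.7 ctr [ 502.7 -398.7] cv ((502.92822265625, -399.22479248046875), (81.11896514892578, 142.03843688964844), 13.468587875366211)
```

```bash
python3 - <<'E'
from cell import ctrl
from h import *
from h import cloud
a=np.radians(103.3); D=np.array([np.cos(a),np.sin(a)]); L=np.array([np.sin(a),-np.cos(a)])
for n,P,c in [('scene',cloud(ctrl.camera_info('scene'),np.load('scene0.npy')),(504.9,-398.5)),('side',cloud(ctrl.camera_info('side'),np.load('side0.npy')),(502.5,-401)),('wrist',np.load('Pw.npy'),(502.8,-398.9))]:
    q=P[np.abs(P[...,2]-.075)<.004][:,:2]*1000-np.array(c); u=q@D; v=q@L
    m=np.abs(v)<14
    h,_=np.histogram(u[m],np.arange(-70,73,3)); print(n,'end strip u>0:',np.round(np.percentile(u[m&(u>30)&(u<75)],[1,3,5,50,99]),1))
    m=(np.abs(u-35)<12)&(np.abs(v)<42); vv=v[m]; print('  sides', np.round([np.percentile(vv[vv<0],98),np.percentile(vv[vv>0],2)],1))
    m=(np.abs(v)>12)&(np.abs(v)<18)&(np.abs(u)<72);uu=u[m]; print(np.histogram(uu,np.arange(-12,72,4)))
E
```

```text
scene end strip u>0: [53.3 53.4 53.9 61.3 70.6]
  sides [-21.8  20.7]
(array([ 0,  2,  4,  7, 11,  3,  0,  0,  0,  0,  0,  0,  0,  0,  0,  0,  4,
        6,  4,  5]), array([-12,  -8,  -4,   0,   4,   8,  12,  16,  20,  24,  28,  32,  36,
        40,  44,  48,  52,  56,  60,  64,  68]))
side end strip u>0: [52.9 53.1 53.9 61.4 70.9]
  sides [-22.1  21.8]
(array([ 1,  2,  5,  8, 10,  8,  0,  0,  0,  0,  0,  0,  0,  0,  0,  0, 13,
       11, 12, 10]), array([-12,  -8,  -4,   0,   4,   8,  12,  16,  20,  24,  28,  32,  36,
        40,  44,  48,  52,  56,  60,  64,  68]))
wrist end strip u>0: [54.1 54.5 54.8 62.1 70. ]
  sides [-22.5  21.6]
(array([ 2, 43, 58, 59, 60, 43,  0,  0,  0,  0,  0,  0,  0,  0,  0,  0, 33,
       68, 65, 66]), array([-12,  -8,  -4,   0,   4,   8,  12,  16,  20,  24,  28,  32,  36,
        40,  44,  48,  52,  56,  60,  64,  68]))
```

>>> move_arm:
  deltas:
    - [[-0.28,0.1,0,-0.055,0,0],[-0.28,0.1,0,-0.055,0,0],[-0.28,0.1,0,-0.05,0,0],[0,0,0,0,0,0],[0,0,0,0,0,0]]

```text
t: 25.55
tool_pos: [0.5151, -0.4222, 0.2082]
ee_rot: [0.825, 0.565, 0.003, -0.001]
contact_force: [0.1, 0.3, -0.3]
gripper_width: 1.003
```

```bash
python3 look.py h wrist collar,.51,-.428,.035,.078,.088 knob,.51,-.428,.025,.108,.125
python3 plan.py .5095 -.427 .112 68 3
```

```text
wrist collar 2032 [ 0.5087 -0.4261  0.0816] [0.054 0.054 0.01 ]
wrist knob 864 [ 0.5085 -0.4258  0.1139] [0.024 0.024 0.011]
t 25.60 pos [ 0.5152 -0.4222  0.2083] yaw 68.8 w 1.001 F [ 0.3  0.7 -0. ] j6 -2.04
total mm [-7.1 -3.7 96.2] deg [ 0.08 -0.34  0.84] n 3
row [-0.032, -0.016, 0.428, 0.001, -0.004, 0.009]
```

>>> move_arm:
  deltas:
    - [[-0.05,-0.025,0.2,0,-0.005,0.014],[-0.05,-0.025,0.3,0,-0.005,0.014],[0,0,0.3,0,0,0],[0,0,0.2,0,0,0],[0,0,0.1,0,0,0],[0,0,0,0,0,0],[0,0,0,0,0,0]]

```text
t: 26.3
tool_pos: [0.5102, -0.422, 0.1198]
ee_rot: [0.828, 0.561, 0.0, -0.001]
contact_force: [-0.4, 0.4, -0.5]
gripper_width: 0.997
```

```bash

python3 plan.py .5093 -.427 .112 68 2
```

```text
t 26.30 pos [ 0.5102 -0.422   0.1198] yaw 68.3 w 0.997 F [-0.4  0.4 -0.5] j6 -2.04
total mm [-5.   1.   7.8] deg [-0.06 -0.09  0.29] n 2
row [-0.033, 0.007, 0.052, -0.001, -0.001, 0.005]
```

>>> move_arm:
  deltas:
    - [[-0.033,0.007,0.052,0,0,0.005],[-0.033,0.007,0.052,0,0,0.005],[0,0,0,0,0,0],[0,0,0,0,0,0]]

```text
t: 26.7
tool_pos: [0.5106, -0.429, 0.1147]
ee_rot: [0.829, 0.559, 0.001, 0.002]
contact_force: [0.0, -0.3, 0.3]
gripper_width: 0.999
```

```bash

python3 plan.py .5093 -.427 .112 68 2
```

```text
t 26.70 pos [ 0.5106 -0.429   0.1147] yaw 68.0 w 0.999 F [ 0.  -0.3  0.3] j6 -2.04
total mm [ 1.3 -2.   2.7] deg [ 0.24  0.07 -0.04] n 2
row [0.009, -0.013, 0.018, 0.004, 0.001, -0.001]
```

>>> move_arm:
  deltas:
    - [[0.009,-0.013,0.018,0.004,0.001,0],[0.009,-0.013,0.014,0.004,0.001,0],[0,0,0,0,0,0],[0,0,0,0,0,0]]

```text
t: 27.1
tool_pos: [0.5095, -0.4272, 0.113]
ee_rot: [0.829, 0.559, -0.0, 0.001]
contact_force: [-0.1, 0.3, -0.7]
gripper_width: 1.0
```

```bash

python3 plan.py .5093 -.427 .112 68 2
```

```text
t 27.10 pos [ 0.5095 -0.4272  0.113 ] yaw 68.0 w 1.000 F [-0.1  0.3 -0.7] j6 -2.04
total mm [ 0.1 -0.2  1. ] deg [ 0.05  0.03 -0.05] n 2
row [0.001, -0.001, 0.007, 0.001, 0.001, -0.001]
```

>>> move_arm:
  deltas:
    - [[0,0,0,0,0,0],[0,0,0,0,0,0],[0,0,0,0,0,0],[0,0,0,0,0,0],[0,0,0,0,0,0],[0,0,0,0,0,0],[0,0,0,0,0,0],[0,0,0,0,0,0]]
  claw: -1
  force: 40

```text
t: 27.9
tool_pos: [0.5096, -0.4272, 0.1132]
ee_rot: [0.829, 0.559, 0.0, 0.001]
contact_force: [0.6, 0.4, 0.8]
gripper_width: 0.268
```

>>> move_arm:
  deltas:
    - [[0,0,-0.04,0,0,0],[0,0,-0.02,0,0,0],[0,0,0,0,0,0]]

```text
t: 28.2
tool_pos: [0.5093, -0.4268, 0.1174]
ee_rot: [0.829, 0.559, -0.0, 0.0]
contact_force: [-0.2, -0.4, -1.6]
gripper_width: 0.268
```

```bash

python3 plan.py .4958 -.3687 .118 68 8
```

```text
t 28.20 pos [ 0.5093 -0.4268  0.1174] yaw 68.0 w 0.268 F [-0.2 -0.4 -1.6] j6 -2.04
total mm [ 48.8 -34.3  -0.6] deg [-0.    0.   -0.04] n 8
row [0.081, -0.057, -0.001, -0.0, 0.0, -0.0]
```

>>> move_arm:
  deltas:
    - [[0.081,-0.057,0,0,0,0],[0.081,-0.057,0,0,0,0],[0.081,-0.057,0,0,0,0],[0,0,0,0,0,0]]

```text
t: 28.6
tool_pos: [0.5034, -0.4026, 0.1168]
ee_rot: [0.829, 0.559, -0.0, -0.001]
contact_force: [-0.1, 0.3, -0.4]
gripper_width: 0.27
```

```bash

python3 plan.py .4958 -.3687 .118 68 6
```

```text
t 28.60 pos [ 0.5034 -0.4026  0.1168] yaw 68.0 w 0.270 F [-0.1  0.3 -0.4] j6 -2.02
total mm [ 28.6 -19.8  -1.1] deg [-0.08 -0.04 -0.04] n 6
row [0.063, -0.044, -0.002, -0.0, -0.0, -0.0]
```

>>> move_arm:
  deltas:
    - [[0.07,-0.049,0,0,0,0],[0.07,-0.049,0,0,0,0],[0.07,-0.049,0,0,0,0],[0.07,-0.049,0,0,0,0],[0,0,0,0,0,0],[0,0,0,0,0,0]]

```text
t: 29.2
tool_pos: [0.4971, -0.3747, 0.1171]
ee_rot: [0.829, 0.559, -0.0, -0.001]
contact_force: [-0.3, 0.4, -1.8]
gripper_width: 0.269
```

```bash

python3 plan.py .4960 -.3687 .118 68 2
```

```text
t 29.20 pos [ 0.4971 -0.3747  0.1171] yaw 68.0 w 0.269 F [-0.3  0.4 -1.8] j6 -2.00
total mm [ 5.1 -3.3 -0.9] deg [-0.06 -0.03  0.  ] n 2
row [0.034, -0.022, -0.006, -0.001, -0.001, 0.0]
```

>>> move_arm:
  deltas:
    - [[0.034,-0.022,0,0,0,0],[0.034,-0.022,0,0,0,0],[0,0,0,0,0,0],[0,0,0,0,0,0]]

```text
t: 29.6
tool_pos: [0.496, -0.3688, 0.1172]
ee_rot: [0.829, 0.559, -0.0, -0.0]
contact_force: [-0.1, -0.7, -0.6]
gripper_width: 0.271
```

```bash

python3 plan.py .4960 -.3687 .118 68 2; python3 look.py i side+scene; python3 - <<'E'
import cv2,numpy as np
a=cv2.imread('pics/side_i.png')[250:390,280:420];b=cv2.imread('pics/scene_i.png')[190:330,90:230]
cv2.imwrite('pics/i2.png',cv2.resize(np.hstack([a,b]),None,fx=2.8,fy=2.8,interpolation=2))
E
```

```text
t 29.60 pos [ 0.496  -0.3688  0.1172] yaw 68.0 w 0.271 F [-0.1 -0.7 -0.6] j6 -1.99
total mm [ 0.1 -0.1 -0.8] deg [-0.03 -0.01 -0.02] n 2
row [0.001, -0.0, -0.005, -0.001, -0.0, -0.0]
```

View pics/i2.png

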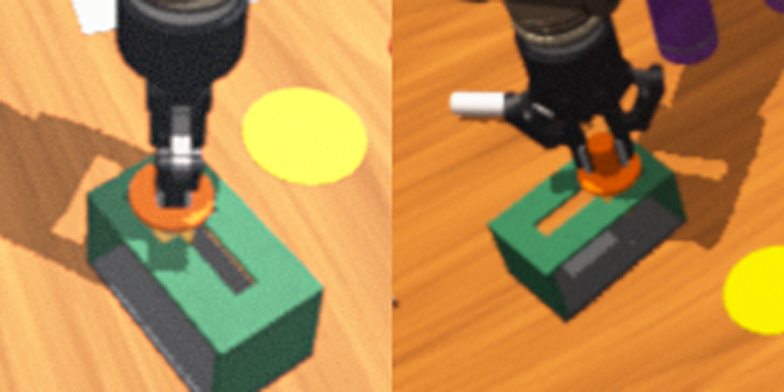

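Stem sits over the wide hole. Lift slowly, straight.

>>> move_arm:
  deltas:
    - [[0,0,-0.12,0,0,0],[0,0,-0.15,0,0,0],[0,0,-0.15,0,0,0],[0,0,0,0,0,0]]

```text
t: 30.1
tool_pos: [0.4964, -0.3695, 0.1521]
ee_rot: [0.829, 0.559, 0.0, 0.0]
contact_force: [0.3, -0.7, -0.4]
gripper_width: 0.266
```

```bash

python3 plan.py .4960 -.3687 .19 68 4
```

```text
t 30.10 pos [ 0.4964 -0.3695  0.1521] yaw 68.0 w 0.266 F [ 0.3 -0.7 -0.4] j6 -1.99
total mm [  0.6  -0.7 -37.9] deg [ 0.03  0.02 -0.04] n 4
row [0.002, -0.002, -0.126, 0.0, 0.0, -0.0]
```

>>> move_arm:
  deltas:
    - [[0,0,-0.15,0,0,0],[0,0,-0.15,0,0,0],[0,0,-0.2,0,0,0],[0,0,-0.2,0,0,0],[0,0,0,0,0,0]]

```text
t: 30.6
tool_pos: [0.4968, -0.3699, 0.2112]
ee_rot: [0.829, 0.559, 0.0, 0.002]
contact_force: [-0.3, -0.9, -0.2]
gripper_width: 0.269
```

```bash

python3 plan.py .617 .0405 .2 68
```

```text
t 30.60 pos [ 0.4968 -0.3699  0.2112] yaw 68.0 w 0.269 F [-0.3 -0.9 -0.2] j6 -1.99
total mm [425.5 -42.6  10.4] deg [ 0.2   0.09 -0.04] n 10
row [0.567, -0.057, 0.014, 0.001, 0.0, -0.0]
```

>>> move_arm:
  deltas:
    - [[0.5,-0.2,-0.05,0,0,0],[0.56,-0.224,-0.05,0,0,0],[0.56,-0.224,-0.03,0,0,0],[0.56,-0.224,-0.03,0,0,0],[0.56,-0.224,0,0,0,0],[0.56,-0.224,0,0,0,0],[0.56,-0.224,0,0,0,0],[0.56,-0.224,0,0,0,0],[0.5,-0.2,0,0,0,0],[0,0,0,0,0,0],[0,0,0,0,0,0]]

```text
t: 31.7
tool_pos: [0.498, 0.0405, 0.2233]
ee_rot: [0.83, 0.557, 0.002, 0.004]
contact_force: [0.2, 0.6, -0.6]
gripper_width: 0.268
```

```bash

python3 plan.py .617 .0405 .14 68
```

```text
t 31.70 pos [0.498  0.0405 0.2233] yaw 67.8 w 0.268 F [ 0.2  0.6 -0.6] j6 -1.30
total mm [ 45.2 109.5  84.2] deg [ 0.49  0.11 -0.24] n 4
row [0.151, 0.365, 0.281, 0.004, 0.001, -0.002]
```

>>> move_arm:
  deltas:
    - [[0.151,0.36,0.1,0.004,0,0],[0.151,0.36,0.15,0.004,0,0],[0.151,0.36,0.2,0.004,0,0],[0.13,0.32,0.25,0,0,0],[0,0,0.2,0,0,0],[0,0,0,0,0,0],[0,0,0,0,0,0]]

```text
t: 32.4
tool_pos: [0.616, 0.0318, 0.1539]
ee_rot: [0.833, 0.554, -0.001, 0.002]
contact_force: [-0.2, -0.1, -0.7]
gripper_width: 0.268
```

```bash

python3 plan.py .617 .0405 .1 68 2
```

```text
t 32.40 pos [0.616  0.0318 0.1539] yaw 67.2 w 0.268 F [-0.2 -0.1 -0.7] j6 -1.28
total mm [ 8.7 -2.6 53.8] deg [ 0.16  0.23 -0.78] n 2
row [0.058, -0.017, 0.359, 0.003, 0.004, -0.013]
```

>>> move_arm:
  deltas:
    - [[0.058,-0.017,0.15,0.003,0.004,-0.013],[0.055,-0.015,0.2,0.003,0.004,-0.013],[0,0,0.2,0,0,0],[0,0,0.1,0,0,0],[0,0,0,0,0,0],[0,0,0,0,0,0]]

```text
t: 33.0
tool_pos: [0.6153, 0.041, 0.1028]
ee_rot: [0.829, 0.56, 0.0, -0.0]
contact_force: [-0.2, 0.0, -0.5]
gripper_width: 0.263
```

```bash

python3 plan.py .617 .0405 .087 68 3
```

```text
t 33.00 pos [0.6153 0.041  0.1028] yaw 68.1 w 0.263 F [-0.2  0.  -0.5] j6 -1.29
total mm [ 0.1  1.7 15.8] deg [ 0.03 -0.04  0.06] n 3
row [0.001, 0.008, 0.07, 0.0, -0.0, 0.001]
```

>>> move_arm:
  deltas:
    - [[0,0.012,0.07,0,0,0],[0,0.012,0.07,0,0,0],[0,0,0.05,0,0,0],[0,0,0.02,0,0,0],[0,0,0,0,0,0]]

```text
t: 33.5
tool_pos: [0.6183, 0.0402, 0.0871]
ee_rot: [0.829, 0.56, 0.002, 0.001]
contact_force: [-0.9, -0.7, -0.9]
gripper_width: 0.264
```

>>> move_arm:
  deltas:
    - [[0,0,0.015,0,0,0],[0,0,0.015,0,0,0],[0,0,0,0,0,0]]

```text
t: 33.8
tool_pos: [0.6191, 0.04, 0.0865]
ee_rot: [0.829, 0.56, 0.002, 0.001]
contact_force: [-0.3, 0.4, 0.1]
gripper_width: 0.264
```

>>> move_arm:
  deltas:
    - [[0,-0.01,0.015,0,0,0],[0,-0.01,0.01,0,0,0],[0,0,0,0,0,0]]

```text
t: 34.1
tool_pos: [0.619, 0.0402, 0.0863]
ee_rot: [0.829, 0.56, 0.003, 0.003]
contact_force: [-0.3, -0.5, -1.0]
gripper_width: 0.269
```

```bash

python3 plan.py .617 .0405 .087 68 3; python3 look.py j side+scene coll,.617,.0405,.04,.045,.056; python3 - <<'E'
import cv2,numpy as np
a=cv2.imread('pics/side_j.png')[130:270,250:390];b=cv2.imread('pics/scene_j.png')[150:290,250:390]
cv2.imwrite('pics/j2.png',cv2.resize(np.hstack([a,b]),None,fx=2.8,fy=2.8,interpolation=2))
E
```

```text
t 34.10 pos [0.619  0.0402 0.0863] yaw 68.1 w 0.269 F [-0.3 -0.5 -1. ] j6 -1.29
total mm [-0.5 -2.  -0.8] deg [ 0.5  -0.12  0.09] n 3
row [-0.002, -0.009, -0.003, 0.006, -0.001, 0.001]
side coll 155 [0.6184 0.0369 0.052 ] [0.053 0.054 0.009]
scene coll 106 [0.6248 0.0395 0.052 ] [0.05  0.052 0.009]
```

View pics/j2.png

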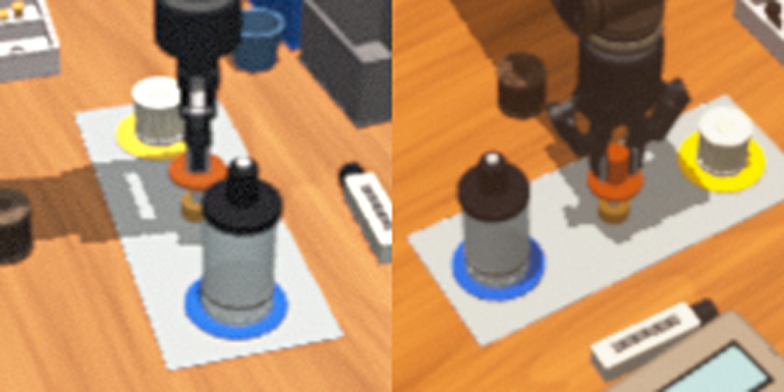

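>>> move_arm:
  deltas:
    - [[0,-0.008,0,0.01,0,0],[0,0,0,0.006,0,0],[0,0,0,0,0,0]]

```text
t: 34.5
tool_pos: [0.6189, 0.0403, 0.0862]
ee_rot: [0.829, 0.56, 0.001, -0.0]
contact_force: [0.4, -1.2, 1.1]
gripper_width: 0.269
```

>>> move_arm:
  deltas:
    - [[0,0,0,0,0,0],[0,0,0,0,0,0],[0,0,0,0,0,0],[0,0,0,0,0,0],[0,0,0,0,0,0],[0,0,0,0,0,0]]
  claw: 1

```text
t: 35.1
tool_pos: [0.6175, 0.0409, 0.0844]
ee_rot: [0.829, 0.56, 0.0, -0.002]
contact_force: [0.3, -0.2, -0.2]
gripper_width: 1.003
```

>>> move_arm:
  deltas:
    - [[0,0,-0.15,0,0,0],[0,0,-0.4,0,0,0],[0,0,-0.6,0,0,0],[0,0,-0.5,0,0,0],[0,0,-0.3,0,0,0],[0,0,0,0,0,0],[0,0,0,0,0,0]]

```text
t: 35.8
tool_pos: [0.6172, 0.0405, 0.2391]
ee_rot: [0.829, 0.56, 0.0, -0.002]
contact_force: [-0.3, -0.1, -0.5]
gripper_width: 1.001
```

```bash

python3 plan.py .617 .0405 .25 68 3; python3 look.py k side+scene+wrist knob,.617,.0405,.03,.06,.095 coll,.617,.0405,.04,.045,.056 filt,.63,.17,.045,.048,.06 capdisc,.6048,-.0892,.045,.112,.13 used,.441,.058,.04,.044,.055 gauge,.761,-.038,.07,.015,.035; python3 - <<'E'
import cv2,numpy as np
a=cv2.imread('pics/side_k.png')[130:270,250:390];b=cv2.imread('pics/scene_k.png')[150:290,250:390]
cv2.imwrite('pics/k2.png',cv2.resize(np.hstack([a,b]),None,fx=2.8,fy=2.8,interpolation=2))
E
```

```text
t 35.80 pos [0.6172 0.0405 0.2391] yaw 68.1 w 1.001 F [-0.3 -0.1 -0.5] j6 -1.29
total mm [ -0.   -0.2 -10.9] deg [-0.17 -0.13  0.07] n 3
row [-0.0, -0.001, -0.048, -0.002, -0.001, 0.001]
side knob 133 [0.6181 0.0365 0.0759] [0.023 0.031 0.031]
side coll 153 [0.6183 0.0355 0.0519] [0.054 0.051 0.009]
side filt 183 [0.6297 0.1687 0.0518] [0.05  0.057 0.008]
side capdisc 371 [ 0.6043 -0.0946  0.1204] [0.064 0.068 0.018]
side used 232 [0.4392 0.0565 0.0472] [0.051 0.053 0.007]
side gauge 504 [ 0.7803 -0.0318  0.0246] [0.077 0.123 0.02 ]
scene knob 114 [0.6209 0.0397 0.0773] [0.024 0.023 0.034]
scene coll 126 [0.6206 0.0406 0.0522] [0.053 0.054 0.008]
scene filt 221 [0.6324 0.1707 0.0539] [0.053 0.051 0.011]
scene capdisc 346 [ 0.6083 -0.0894  0.1208] [0.065 0.066 0.018]
scene used 190 [0.4426 0.0594 0.0485] [0.053 0.053 0.01 ]
scene gauge 506 [ 0.7647 -0.0296  0.0235] [0.043 0.119 0.019]
wrist knob 666 [0.6182 0.0421 0.0774] [0.024 0.023 0.033]
wrist coll 1367 [0.6187 0.0417 0.0542] [0.054 0.053 0.007]
wrist filt 1806 [0.6305 0.1715 0.0532] [0.053 0.053 0.008]
wrist capdisc 2495 [ 0.6048 -0.0857  0.1205] [0.065 0.065 0.018]
wrist used 1834 [0.4426 0.0603 0.0487] [0.051 0.052 0.007]
wrist gauge 2389 [ 0.7804 -0.0272  0.0246] [0.075 0.119 0.02 ]
```

View pics/k2.png

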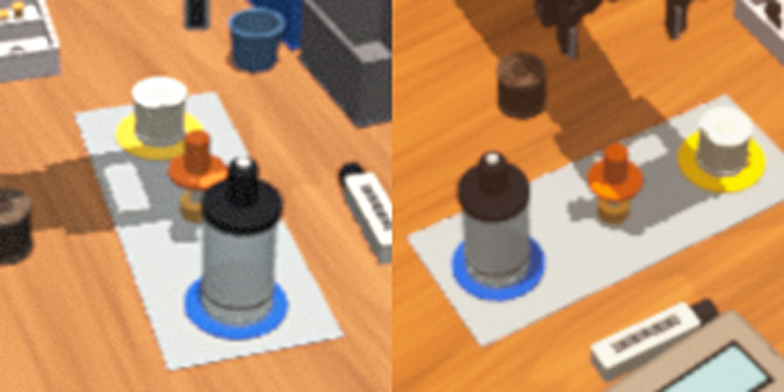

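View pics/wrist_k.png

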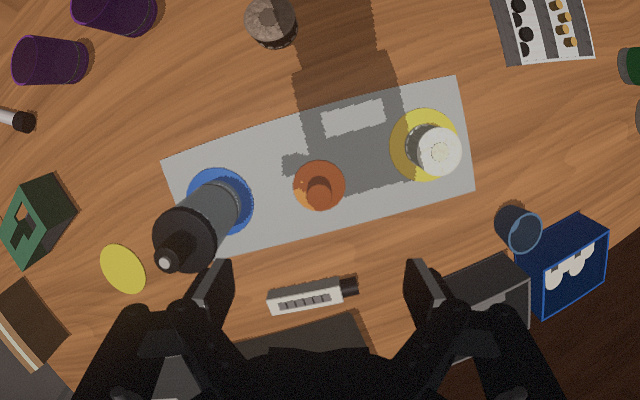

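```bash
python3 -c "
from cell import ctrl
print(ctrl.sign_off())"
```

```text
the job is handed in; nothing more can be done
None
```

The job is handed in at about 36 s of the 109 s allowed, done in the order asked. The jar stands on the blue mat with the cap on it, and the white filter stands on the left-hand yellow mat, the one on the sheet. I slid the stem about 60 mm along the slot, lifted it out through the wide end and stood it at the middle of the sheet.

**Last checks:** The final views from all three cameras show everything upright, let go and clear of the gripper. By the mean of the three cameras, the cap, filter and stem are each within about 3 mm of their target centres. The cap sits at the seated height, its disc top about 22 mm above the rim. The dirty filter, the purple jars and the spare yellow mat were not touched. The gauge was not touched either and looks unmoved in the pictures.

**Disagreements:** The cameras differed from each other by up to about 9 mm on single readings (the cap's disc, on y) and by about 3 to 6 mm on the filter and stem. The gauge depth readings took in the box beside it, so I judged the gauge from the pictures only.

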